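# Square up the stamp shelf

### The job

A drilled wooden block has been left in the gap in the row of stamps on the little wooden shelf: take it off and put it down on the bench top, clear of the shelf. Then stand the two office stamps from the bench in that gap, upright, so that the four stamps make one straight, evenly spaced row along the middle of the shelf, every foot turned square like those of the two that already stand there. Leave those two and the ink tin where they are.

Things in the scene. Friction and masses are not known exactly. Their poses are not given: they have to be found in the camera images.
- stamp_shelf: low desk shelf of dark wood, fixed: board 124 mm deep (own x) x 230 mm long (own y), its top 40 mm above the bench; along its far edge a rail 8 mm thick, 10 mm above the board. Origin: on the bench under the board's centre. x from front edge to rail, y along the row, z up. The row stands on the board's centre line (local x = 0); its two end stamps are about 145 mm apart.
- stamp_left_mid (a point): wooden office stamp, 76 mm tall, 45 g, on the shelf, left (shelf +y) end of the row, foot's short side (own x) along the row (shelf y). Foot 28 (own x) x 38 (own y) x 13 mm high; neck 18 mm thick; knob 24 mm thick, from 42 to 76 mm above the underside: take it by the knob. Point: on its axis, 38 mm above its underside (21 mm below the knob's middle); z up, half turn alike
- stamp_right_mid (a point): wooden office stamp, 76 mm tall, 45 g, on the shelf, right (shelf -y) end of the row, foot's short side (own x) along the row (shelf y). Foot 24 (own x) x 41 (own y) x 13 mm high; neck 18 mm thick; knob 24 mm thick, from 42 to 76 mm above the underside: take it by the knob. Point: on its axis, 38 mm above its underside (21 mm below the knob's middle); z up, half turn alike
- stamp_a_mid (a point): wooden office stamp, 76 mm tall, 45 g, on the bench, left or right of the shelf (one on each side). Foot 28 (own x) x 44 (own y) x 13 mm high; neck 18 mm thick; knob 24 mm thick, from 42 to 76 mm above the underside: take it by the knob. Point: on its axis, 38 mm above its underside (21 mm below the knob's middle); z up, half turn alike
- stamp_b_mid (a point): wooden office stamp, 76 mm tall, 45 g, on the bench, left or right of the shelf (one on each side). Foot 28 (own x) x 44 (own y) x 13 mm high; neck 18 mm thick; knob 24 mm thick, from 42 to 76 mm above the underside: take it by the knob. Point: on its axis, 38 mm above its underside (21 mm below the knob's middle); z up, half turn alike
- stop_block_mid (a point): drilled block of plain wood standing on the shelf between the two stamps, 60 g: 19 mm thick (own x), 56 mm wide (own y), 74 mm tall. At the start its width lies along the row, its thickness front to back, turned by up to 0.3 rad. Point: its centre, 37 mm above its underside; z up. The bench to the right of the shelf, beyond the stamp there (x 0.58, y -0.27), is clear.
- ink_tin: closed flat ink pad tin, dark, 76 x 113 x 16 mm, on the bench in front of the shelf (robot's side); a bystander, not to be moved. Origin: centre of its underside.
- riser_edge (a point): a point on the upper front edge of the grey raised shelf over the rear of the bench, fixed: the edge runs along world y past the whole work area; its board is 28 mm thick (z 0.25 to 0.28) and reaches back from here. Keep arm and gripper clear of it when swinging across.
Things that resemble listed ones, but are neither listed nor needed, are in the scene too. Leave any yellow look-alike of the part that bears stamp_a_mid alone. Leave any red look-alike of the part that bears stamp_b_mid alone.

How it is judged:
By the outcome, as a careful person would: the job done as asked, in the order asked, and still so for the second after the job is handed in, with the robot touching nothing.
It also fails if it takes over 70 s, if anything falls off the work surface, if the arm or the gripper's body presses on something with over 40 N, if the wrist force passes 120 N, or if a joint passes its speed limit or range.

### The arm

A 6-joint arm with a two-finger parallel gripper is mounted at the origin on a cart in front of the work surface, level with it; the furniture and walls round the work are solid. World frame = base frame: x ahead of the robot, y to its left, z up, the work surface at z = 0. Lengths are in m, angles in rad, forces in N, time in s.
With the tool pointing down it reaches from about 0.225 to 0.875 m from the base axis. Payload 3.4 kg.
Tool frame: the origin (TCP) lies at the very end of the fingers, on their centre line; the grasp point (between the pads) lies 19 mm behind it (manip.grasp_offset is the distance from the TCP to the grasp point, in m); x points along the fingers, y is the direction in which the jaws open and shut, and the axes are right-handed (so a half turn about x gives the same grasp; the last joint's range is limited). The gripper opens to 85 mm and grips with 20 to 120 N. Pads are 22 mm wide; open, the fingers measure 114 mm over their backs; the gripper's body (76 mm by 85 mm) begins 54 mm behind the grasp point. The pads swing forward as they close: fully open they stand 13 mm farther back than shut.
Start: joints at [-1.434, 0.276, 1.505, -0, 1.361, -0.121], TCP at [0.147, -0.556, 0.231] pointing down, gripper open.
Joint ranges: [-2.89, 2.89], [-0.75, 2.08], [0.22, 2.7], [-1.18, 4.32], [0.11, 2.71], [-2.7, 2.7]. Speed limits (rad/s): [2.57, 2.57, 3.14, 3.14, 3.14, 3.14].

### API

Orientations are given as a unit quaternion [w, x, y, z].
In Python, from rig import manip gives the robot as it stands.
- The arm moves only by the tool step_arm, never from a script. Its argument "increments" is a list of rows, each an object with "grip": the opening, from 0 (shut) to 1 (fully open); "delta_pos": the shift along the world's x, y, z in m, a list of three; "twist": the turn about the world's z in degrees. A call has 1 to 10 rows; each row shifts and turns the commanded pose from where the row before left it; what a row does not reach is not made up. A row lasts 1/12 s, in which the tool goes at most 41.7 mm and 7.16 degrees, less where a joint would pass 70% of its speed; a pose out of reach is approached as far as the arm can. A call with a gripper value outside its range is refused whole. The fingers move at their own pace and stop on an object; "force" is the grip in N (left out, the last holds). Time passes only in rows, so rows that do not move let the fingers close. It gives the time, the measured TCP pose, the force and the opening at its end, in the units of the state.
- manip.get_state(): the state, without advancing time (a new reading comes with each control period).
- manip.get_image(name): name is "scene" or "top" or "wrist"; returns a dict with "img" (384x512x3 uint8, red, green, blue), "fx", "fy", "cx", "cy" (pixels), "rvec" (rotation vector, rad) and "tvec" (3), from world to camera coordinates, as OpenCV has them; the wrist camera has in their place "mount" (4x4, takes a point from camera to tool coordinates, whose origin is the TCP and whose axes are the tool frame's). Camera axes: x right, y down, z forward; pixel columns grow to the right and rows downward; lengths in m; the calibration is good to about 2 mm. A picture is of the moment at which its call begins: read the wrist's pose just before it. There is no depth.
- manip.sign_off(): hands the job in, once; it reports no verdict.
The state is a dict: "clock": time; "qpos": joint angles; "qd": joint speeds; "effort": joint torques, N m; "position": TCP position; "ee_rot": TCP orientation; "contact_force": force on the tool from outside, world axes, zero at the start; "moment": the same for the moment, N m; "width": finger opening in m.
Only numpy, scipy, OpenCV 4.12 (cv2) and the standard library are available. Lean on these libraries where they do the work, as an engineer would, in place of code of your own. Each camera call takes 0.05 s, during which the arm holds its last target. There are 200 camera calls.

## Working session

There is one attempt and no reset: what is moved stays moved. The work goes in short steps, Python scripts to look and compute and a tool call to move; the robot and the scene stay as the last step left them, time stands still between calls to the robot, and variables do not carry over. Pictures are saved under pics/ and viewed, about 8 in all and at most 12, crops included, and the job is handed in when it is done.

Besides the shell and the picture viewer there is one more tool, called in YAML: its name, and indented under it one key for each argument. step_arm: Moves the arm, as the interface text tells. Its arguments: {"type":"object","properties":{"increments":{"type":"array"},"force":{"type":"number"}},"required":["increments"]}

```bash
mkdir -p pics; ls
cat > h.py <<'E'
import numpy as np, cv2
from rig import manip
def take(n):
    im=manip.get_image(n); np.save(f'{n}.npy',im,allow_pickle=True); return im
def cam(n): 
    im=np.load(f'{n}.npy',allow_pickle=True).item(); return im
def RT(im): return cv2.Rodrigues(np.array(im['rvec'],float))[0],np.array(im['tvec'],float).ravel()
def ray(im,u,v):
    R,t=RT(im); d=R.T@np.array([(u-im['cx'])/im['fx'],(v-im['cy'])/im['fy'],1]); return -R.T@t,d
def onz(im,u,v,z):
    o,d=ray(im,u,v); return o+d*(z-o[2])/d[2]
def proj(im,p):
    R,t=RT(im); c=R@np.array(p,float)+t; return np.array([im['fx']*c[0]/c[2]+im['cx'],im['fy']*c[1]/c[2]+im['cy']])
def cross(i1,p1,i2,p2):
    o1,d1=ray(i1,*p1);o2,d2=ray(i2,*p2)
    s=np.linalg.lstsq(np.c_[d1,-d2],o2-o1,rcond=None)[0]
    a,b=o1+s[0]*d1,o2+s[1]*d2; return (a+b)/2,np.linalg.norm(a-b)
E
python3 - <<'E'
from h import *
print(manip.get_state(), manip.grasp_offset)
for n in('scene','top'):
    im=take(n); cv2.imwrite(f'pics/{n}0.png',cv2.resize(im['img'][...,::-1],(800,600),interpolation=cv2.INTER_CUBIC))
    R,t=RT(im); print(n,im['fx'],im['cx'],im['cy'],-R.T@t)
E
```

```text
pics
{'clock': 0.0, 'qpos': array([-1.43399074e+00,  2.76578312e-01,  1.50615308e+00, -3.81641664e-05,
        1.36072686e+00, -1.20958960e-01]), 'qd': array([-0.00107923, -0.00059838,  0.00043272,  0.00068365, -0.00167807,
        0.00161662]), 'effort': array([-2.45701805e-03, -4.16780198e+01, -2.45807523e+01, -4.92451654e-04,
        1.11204333e-02,  1.22171312e-05]), 'position': array([ 0.14650731, -0.55545151,  0.2304413 ]), 'ee_rot': array([-0.09022474, -0.70122307, -0.09154367,  0.70125991]), 'contact_force': array([ 0.68031061, -0.44903464,  0.68734758]), 'moment': array([-0.03457953, -0.00563729,  0.0009391 ]), 'width': 0.08518863868046633} 0.0187
scene 388.7508685386297 255.6940196151317 189.77728635805147 [-0.21334869  0.37522669  0.7305757 ]
top 381.12873246229213 260.55061056272626 188.76124900078554 [0.35031872 0.00632745 1.08343752]
```

View pics/scene0.png

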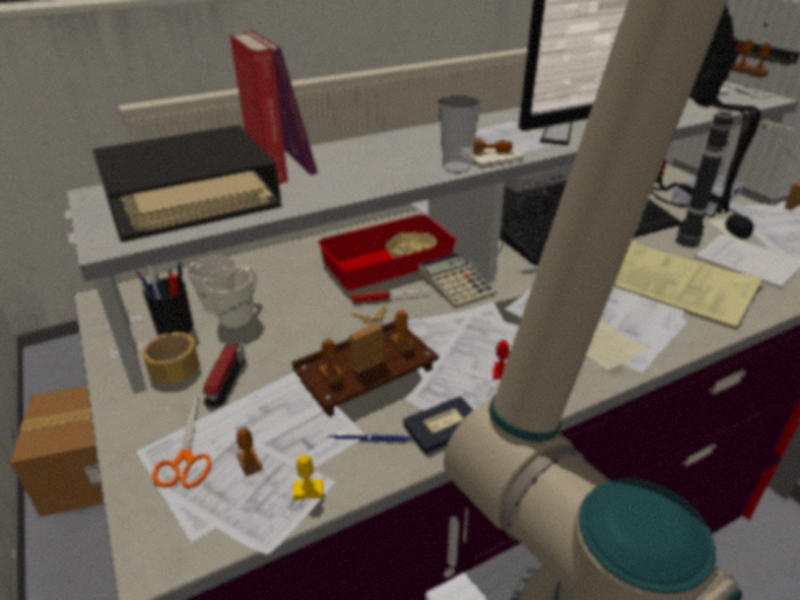

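View pics/top0.png

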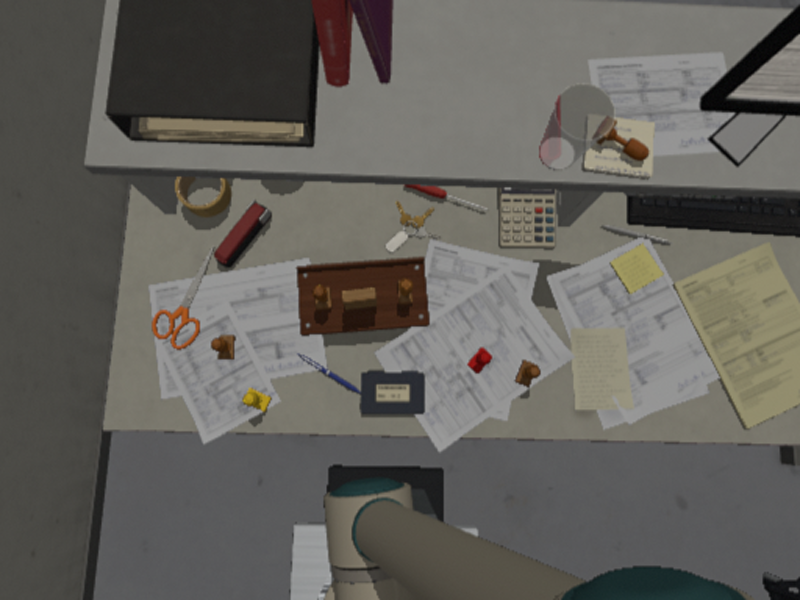

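Scene view: the shelf with two end stamps and the block, a yellow look-alike front left and a red one right of centre. In the top view (800x600 px) the brown stamps are at (222,346) and (527,373), the shelf centre is at (363,296), the block at (359,297), and the end stamps at (321,296) and (405,291).

Run:
```python
from h import *
im=cam('top'); s=.64
for n,(u,v),z in [('A',(222,346),.06),('B',(527,373),.06),('block',(359,297),.1),('L',(321,291),.10),('R',(405,286),.10),('c1',(297,265),.04),('c2',(424,258),.05),('c3',(429,325),.04),('c4',(305,334),.04),('tin',(393,393),.016),('red',(480,359),.04),('yel',(256,399),.04),('riser',(400,181),.28)]:
    print(n,onz(im,u*s,v*s,z).round(3))
w=manip.get_image('wrist'); print(w['mount'],w['fx'],w['cx'],w['cy'])
c=im['img'][150:290,75:385,::-1]; cv2.imwrite('pics/top1.png',cv2.resize(c,(775,350),interpolation=cv2.INTER_CUBIC))
```

```text
A [0.446 0.288 0.06 ]
B [ 0.413 -0.235  0.06 ]
block [0.53  0.056 0.1  ]
L [0.539 0.12  0.1  ]
R [ 0.551 -0.021  0.1  ]
c1 [0.597 0.172 0.04 ]
c2 [ 0.614 -0.055  0.05 ]
c3 [ 0.495 -0.066  0.04 ]
c4 [0.473 0.151 0.04 ]
tin [ 0.375 -0.006  0.016]
red [ 0.437 -0.157  0.04 ]
yel [0.359 0.228 0.04 ]
riser [ 0.667 -0.005  0.28 ]
[[-1.13347619e-03 -2.97151273e-01  9.54829742e-01 -1.42566965e-01]
 [ 9.99999356e-01 -2.80601379e-04  1.09977136e-03 -7.79669008e-04]
 [-5.88719172e-05  9.54830374e-01  2.97151399e-01 -7.61480110e-02]
 [ 0.00000000e+00  0.00000000e+00  0.00000000e+00  1.00000000e+00]] 313.94695604919394 248.9753174774814 192.4592099928268
```

View pics/top1.png

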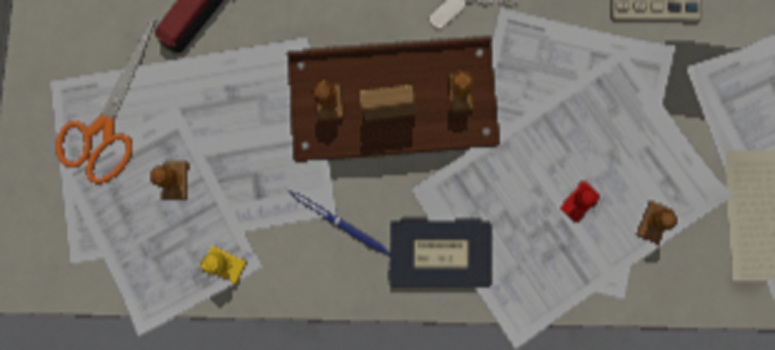

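The top crop confirms it: both brown stamps are upright, with A's foot squarish to the image and B's turned. Next I'll approach B for a wrist view.

```bash
cat >> h.py <<'E'
from scipy.spatial.transform import Rotation as Ro
def toolR(st):
    w,x,y,z=st['ee_rot']; return Ro.from_quat([x,y,z,w]).as_matrix()
def wtake(n):
    st=manip.get_state(); im=dict(manip.get_image('wrist')); M=np.eye(4); M[:3,:3]=toolR(st); M[:3,3]=st['position']
    W=np.linalg.inv(M@np.array(im['mount'])); im['rvec']=cv2.Rodrigues(W[:3,:3])[0]; im['tvec']=W[:3,3]; np.save(f'{n}.npy',im,allow_pickle=True)
    return im
E
python3 -c "
from h import *
st=manip.get_state();print(toolR(st).round(3))"
```

```text
[[-0.     0.255 -0.967]
 [ 0.001 -0.967 -0.255]
 [-1.    -0.001 -0.   ]]
```

step_arm:
  increments:
    - {"grip": 1,"delta_pos": [0.02,0.034,0.004],"twist": 7}
    - {"grip": 1,"delta_pos": [0.02,0.034,0.004],"twist": 7}
    - {"grip": 1,"delta_pos": [0.02,0.034,0.004],"twist": 7}
    - {"grip": 1,"delta_pos": [0.02,0.034,0.004],"twist": 7}
    - {"grip": 1,"delta_pos": [0.02,0.034,0.004],"twist": 7}
    - {"grip": 1,"delta_pos": [0.02,0.034,0.004],"twist": 7}
    - {"grip": 1,"delta_pos": [0.02,0.034,0.004],"twist": 7}
    - {"grip": 1,"delta_pos": [0.02,0.034,0.004],"twist": 7}
    - {"grip": 1,"delta_pos": [0.02,0.034,0.004],"twist": 7}
    - {"grip": 1,"delta_pos": [0,0,0],"twist": 7}

```text
clock: 0.98
position: [0.3292, -0.2437, 0.2681]
ee_rot: [0.48, 0.521, 0.48, -0.517]
contact_force: [-0.6, -0.3, 0.5]
width: 0.0854
```

Run:
```python
from h import *
im=wtake('w1'); cv2.imwrite('pics/w1.png',im['img'][...,::-1])
```

```text
(no output)
```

View pics/w1.png

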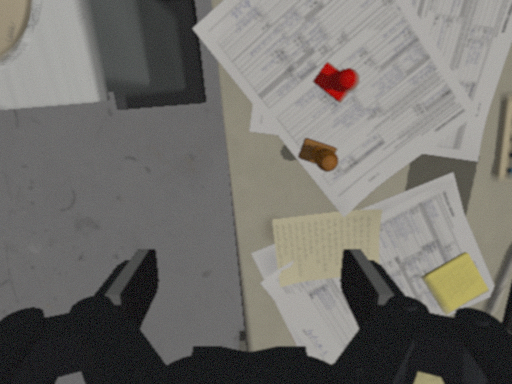

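step_arm:
  increments:
    - {"grip": 1,"delta_pos": [0.01,0.037,0.004],"twist": 0}
    - {"grip": 1,"delta_pos": [0.015,0.037,0.004],"twist": 0}
    - {"grip": 1,"delta_pos": [0.015,0.037,0.004],"twist": 0}
    - {"grip": 1,"delta_pos": [0.015,0.037,0.004],"twist": 0}
    - {"grip": 1,"delta_pos": [0.015,0.037,0.004],"twist": 0}
    - {"grip": 1,"delta_pos": [0.015,0.037,0.004],"twist": 0}
    - {"grip": 1,"delta_pos": [0.015,0.037,0.004],"twist": 0}
    - {"grip": 1,"delta_pos": [0.0,0.0,0],"twist": 0}
    - {"grip": 1,"delta_pos": [0,0,0],"twist": 0}

```text
clock: 1.78
position: [0.4271, 0.0099, 0.2951]
ee_rot: [-0.477, -0.522, -0.477, 0.522]
contact_force: [-0.3, -0.9, 0.1]
width: 0.0854
```

w1: B's knob is at (325,158), its foot at about (313,150), and the red look-alike at (338,80).

```bash
python3 -c "
from h import *
wtake('w2')"
```

step_arm:
  increments:
    - {"grip": 1,"delta_pos": [0.02,0.03,0],"twist": 0}
    - {"grip": 1,"delta_pos": [0.02,0.03,0],"twist": 0}
    - {"grip": 1,"delta_pos": [0.02,0.03,0],"twist": 0}
    - {"grip": 1,"delta_pos": [0,0,0],"twist": 0}
    - {"grip": 1,"delta_pos": [0,0,0],"twist": 0}

```text
clock: 2.25
position: [0.487, 0.0976, 0.2945]
ee_rot: [-0.476, -0.522, -0.476, 0.523]
contact_force: [-0.6, -0.3, -0.5]
width: 0.0851
```

```bash
python3 -c "
from h import *
a=wtake('w3'); b=cam('w2')
cv2.imwrite('pics/w23.png',np.hstack([b['img'][:384,100:500],a['img'][:384,100:500]])[...,::-1])
print(manip.get_state()['position'])"
```

```text
[0.48635115 0.09695239 0.29460099]
```

View pics/w23.png

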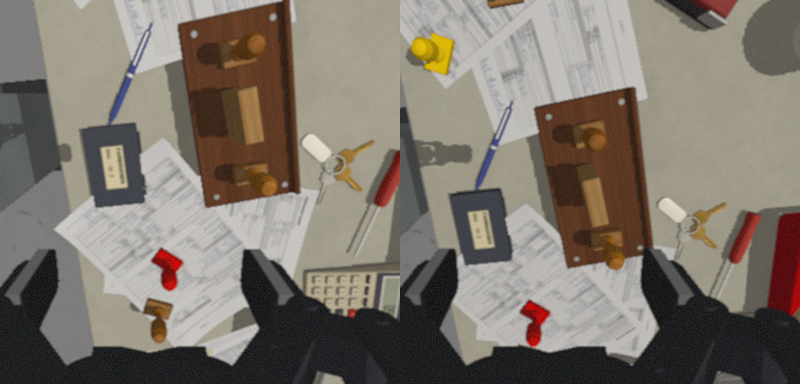

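Left (w2) and right (w3): the shelf with both end stamps and the tan block. In w2 full coordinates, the knobs are at (350,43) and (364,186) and the block top is at (348,115). In w3 they are at (296,138) and (315,256), with the block at (294,200).

Run:
```python
from h import *
a=cam('w2'); H=cv2.cvtColor(a['img'],cv2.COLOR_RGB2HSV)
for n,(u,v) in dict(knobL=(350,43),footL=(332,52),board=(300,60),boardshadow=(308,105),blocktop=(348,115),blockside=(333,115),knobR=(364,186),footR=(345,175),knobB=(258,325),footB=(252,308),board2=(370,110)).items(): print(n,H[v,u],H[v-2:v+3,u-2:u+3].reshape(-1,3).mean(0).round())
o=[]
for nm in('w1','w2','w3','top'):
    im=cam(nm);H=cv2.cvtColor(im['img'],cv2.COLOR_RGB2HSV)
    m=((H[...,0]>=6)&(H[...,0]<=19)&(H[...,1]>110)&(H[...,2]>85)).astype(np.uint8)
    n,l,s,c=cv2.connectedComponentsWithStats(m)
    for i in range(1,n):
        if 40<s[i,4]<3000: print(nm,s[i],c[i].round(1))
```

```text
knobL [ 14 178 129] [ 14. 175. 128.]
footL [ 12 179  80] [ 15. 179.  81.]
board [  8 127  58] [  9. 138.  69.]
boardshadow [ 10 124  66] [  9. 144.  62.]
blocktop [ 16 131 162] [ 17. 137. 161.]
blockside [ 16 141  83] [ 17. 138.  81.]
knobR [ 15 189 142] [ 16. 193. 135.]
footR [ 15 178  86] [ 16. 173.  89.]
knobB [ 16 163  86] [ 16. 187.  87.]
footB [ 15 142  81] [ 16. 155.  87.]
board2 [ 11 151  98] [ 11. 158.  96.]
w1 [304 139  33  32 384] [324.4 153.9]
w2 [386   0  13 177 456] [391.5  81.7]
w2 [245 299  27  21 307] [259.1 308.1]
w2 [252 322  14  21 207] [259.2 332.7]
w3 [188   0  35   7 165] [202.    2.2]
w3 [332  88  20 160 375] [341.  160.6]
w3 [ 255  204   34   63 1107] [271.2 232.9]
top [387  82  28  17 112] [404.   91.8]
top [219 184  22   9 151] [229.2 188. ]
top [ 97 196  31  28 321] [112.5 208.5]
top [136 215  13  14  72] [143.2 219. ]
```

Run:
```python
from h import *
def crop(n,u,v,w,h,k):
    c=cam(n)['img'][v:v+h,u:u+w,::-1]; c=cv2.resize(c,(w*k,h*k),interpolation=cv2.INTER_CUBIC); return np.clip(c*1.4,0,255).astype(np.uint8)
W=np.zeros((600,800,3),np.uint8)
def put(c,x,y): W[y:y+c.shape[0],x:x+c.shape[1]]=c
put(crop('w2',276,5,124,200,3),0,0)
put(crop('w3',232,85,120,200,3),372,0)
put(crop('w1',295,132,17*3,40,1),740,0) if 0 else None
cv2.imwrite('pics/c1.png',W[:600,:735])
for nm,box in (('w2',(270,0,140,215)),('w3',(230,80,130,205)),('top',(185,160,95,60))):
    u,v,w,h=box; im=cam(nm); g=im['img'][v:v+h,u:u+w].astype(int); H=cv2.cvtColor(im['img'],cv2.COLOR_RGB2HSV)[v:v+h,u:u+w]
    m=((H[...,1]<90)&(H[...,2]>110)).astype(np.uint8); n,l,s,c=cv2.connectedComponentsWithStats(m)
    print(nm,[((c[i]+[u,v]).round(1).tolist(),int(s[i,4])) for i in range(1,n) if s[i,4]<45])
```

```text
w2 [([384.4, 184.1], 29), ([316.5, 196.5], 32)]
w3 [([320.9, 101.4], 38), ([248.5, 116.5], 32), ([339.8, 247.3], 21), ([276.3, 258.5], 22)]
top [([266.0, 171.0], 1), ([195.0, 176.0], 1), ([269.0, 202.0], 1), ([196.5, 208.0], 2)]
```

View pics/c1.png

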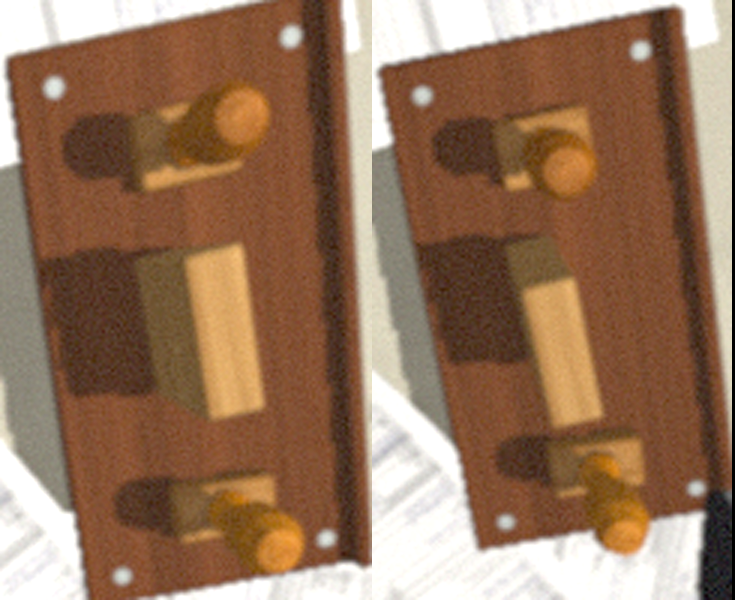

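Crop: all four screws, the block's top face and the knob tops are clear in both views; picks are triangulated below.

Run:
```python
from h import *
a,b,t=cam('w2'),cam('w3'),cam('top')
f2=lambda p:(p[0]/3+276-.33,p[1]/3+5-.33); f3=lambda p:((p[0]-372)/3+232-.33,p[1]/3+85-.33)
P={}
for n,p,q in [('s1',(54,88),(422,95)),('s2',(290,37),(640,50)),('s3',(122,576),(506,522)),('s4',(327,538),(697,488)),('L',(242,113),(569,172)),('R',(279,553),(627,534)),
 ('b1',(184,252),(522,288)),('b2',(242,242),(572,276)),('b3',(264,408),(604,415)),('b4',(211,418),(553,428))]:
    X,e=cross(a,f2(p),b,f3(q)); P[n]=X; print(n,X.round(4),round(e,4))
s=[P[f's{i}'] for i in (1,2,3,4)]; 
s2=[onz(t,*p,.041)for p in((196.5,208),(195,176),(269,202),(266,171))]; print('top screws',np.round(s2,4))
for S in(s,s2,[onz(a,*f2(p),.041)for p in((54,88),(290,37),(122,576),(327,538))],[onz(b,*f3(p),.041)for p in((422,95),(640,50),(506,522),(697,488))]):
    S=np.array(S); c=S.mean(0); y=(S[0]+S[1]-S[2]-S[3]); x=S[1]+S[3]-S[0]-S[2]; print('shelf',c.round(4),'yaw',np.arctan2(-y[0],y[1]).round(4),np.arctan2(x[1],x[0]).round(4),np.linalg.norm(y)/2,np.linalg.norm(x)/2)
for n,im,f,pts in (('w2',a,f2,[(184,252),(242,242),(264,408),(211,418)]),('w3',b,f3,[(522,288),(572,276),(604,415),(553,428)])):
    C=np.array([onz(im,*f(p),.114) for p in pts]); y=C[0]+C[1]-C[2]-C[3]; x=C[1]+C[2]-C[0]-C[3]; print(n,'block',C.mean(0),np.arctan2(-y[0],y[1]),np.linalg.norm(y)/2,np.linalg.norm(x)/2)
    kl={'w2':[(242,113),(279,553)],'w3':[(569,172),(627,534)]}[n]; K=[onz(im,*f(p),.115) for p in kl]; print('knobs z.115',np.round(K,4), np.linalg.norm(K[0]-K[1]))
for p in('L','R'): print(p,'top px',proj(t,P[p])/.64)
```

```text
s1 [0.4909 0.1478 0.0384] 0.0005
s2 [0.5808 0.1573 0.0379] 0.0004
s3 [ 0.5118 -0.0514  0.0401] 0.0
s4 [ 0.6019 -0.0419  0.0401] 0.0001
L [0.5384 0.1233 0.1159] 0.0009
R [ 0.557  -0.0252  0.1041] 0.0008
b1 [0.5201 0.0837 0.1154] 0.0006
b2 [0.5388 0.0855 0.1137] 0.0009
b3 [0.5484 0.03   0.1104] 0.0002
b4 [0.5285 0.0292 0.1164] 0.0002
top screws [[ 0.4888  0.148   0.041 ]
 [ 0.5784  0.1569  0.041 ]
 [ 0.5107 -0.0507  0.041 ]
 [ 0.5986 -0.0407  0.041 ]]
shelf [0.5464 0.0529 0.0391] yaw 0.105 0.1057 0.20031738240347688 0.0904758790782151
shelf [0.5441 0.0534 0.041 ] yaw 0.1059 0.1056 0.19929769476526138 0.08924237634228381
shelf [0.5459 0.0528 0.041 ] yaw 0.1068 0.1057 0.19942555925886482 0.08995373566033278
shelf [0.546  0.0533 0.041 ] yaw 0.107 0.1056 0.20015432709284256 0.09005405577573398
w2 block [0.53396119 0.05709288 0.114     ] 0.154680359496192 0.05562134835211258 0.018510562382871208
knobs z.115 [[ 0.5383  0.1236  0.115 ]
 [ 0.5533 -0.0218  0.115 ]] 0.1461536704523951
w3 block [0.53380681 0.05721134 0.114     ] 0.15898387767711533 0.05532273208472668 0.018746599321684494
knobs z.115 [[ 0.5389  0.1229  0.115 ]
 [ 0.5546 -0.0184  0.115 ]] 0.14208842228391969
L top px [317.82585589 289.38293691]
R top px [407.76996608 282.35394969]
```

Shelf centre is (0.546, 0.053) with yaw 0.106 rad. Screw heights are about 0.039, block top about 0.114 and end knobs at local x≈0, all consistent with the text. The block is at (0.534, 0.057), yaw 0.157, so I'll grasp it there.

step_arm:
  increments:
    - {"grip": 1,"delta_pos": [0.024,-0.02,0],"twist": 7.1}
    - {"grip": 1,"delta_pos": [0.0236,-0.02,0],"twist": 7.1}
    - {"grip": 1,"delta_pos": [0,0,-0.03],"twist": 0}
    - {"grip": 1,"delta_pos": [0,0,-0.038],"twist": 0}
    - {"grip": 1,"delta_pos": [0,0,-0.04],"twist": 0}
    - {"grip": 1,"delta_pos": [0,0,-0.04],"twist": 0}
    - {"grip": 1,"delta_pos": [0,0,-0.02],"twist": 0}
    - {"grip": 1,"delta_pos": [0,0,0],"twist": 0}
    - {"grip": 1,"delta_pos": [0,0,0],"twist": 0}

```text
clock: 3.05
position: [0.5331, 0.0569, 0.127]
ee_rot: [0.536, 0.46, 0.537, -0.461]
contact_force: [-0.4, 0.0, 0.5]
width: 0.0849
```

```bash
python3 -c "
from h import *
a=wtake('w4');cv2.imwrite('pics/w4.png',a['img'][...,::-1]);st=manip.get_state();print(st['position'],toolR(st).round(3),st['qpos'])"
```

```text
[0.53467329 0.05731678 0.12854348] [[ 0.002  0.988  0.154]
 [-0.     0.154 -0.988]
 [-1.     0.001  0.001]] [-2.23249523e-02  2.98710724e-01  1.74499211e+00 -4.99462670e-04
  1.09631386e+00 -1.76247701e-01]
```

View pics/w4.png

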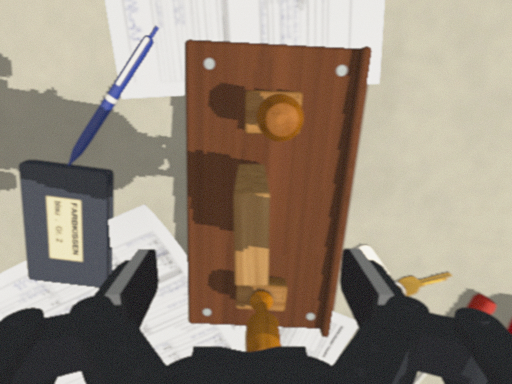

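w4: the block top (235–270, 190–305) lies centred between the fingers and aligned with the jaws. Descending and gripping.

step_arm:
  increments:
    - {"grip": 1,"delta_pos": [0,0,-0.03],"twist": 0}
    - {"grip": 1,"delta_pos": [0,0,-0.031],"twist": 0}
    - {"grip": 1,"delta_pos": [0,0,0],"twist": 0}
    - {"grip": 0,"delta_pos": [0,0,0],"twist": 0}
    - {"grip": 0,"delta_pos": [0,0,0],"twist": 0}
    - {"grip": 0,"delta_pos": [0,0,0],"twist": 0}
    - {"grip": 0,"delta_pos": [0,0,0],"twist": 0}
    - {"grip": 0,"delta_pos": [0,0,0],"twist": 0}
    - {"grip": 0,"delta_pos": [0,0,0],"twist": 0}
    - {"grip": 0,"delta_pos": [0,0,0],"twist": 0}
  force: 40

```text
clock: 3.93
position: [0.5348, 0.059, 0.0675]
ee_rot: [0.538, 0.46, 0.537, -0.459]
contact_force: [-1.6, 0.6, 6.6]
width: 0.0185
```

step_arm:
  increments:
    - {"grip": 0,"delta_pos": [0,0,0],"twist": 0}
    - {"grip": 0,"delta_pos": [0,0,0],"twist": 0}
    - {"grip": 0,"delta_pos": [0,0,0.005],"twist": 0}
    - {"grip": 0,"delta_pos": [0,0,0.02],"twist": 0}
    - {"grip": 0,"delta_pos": [0,0,0.03],"twist": 0}
    - {"grip": 0,"delta_pos": [0,0,0.035],"twist": 0}
    - {"grip": 0,"delta_pos": [0,0,0.02],"twist": 0}
    - {"grip": 0,"delta_pos": [0,0,0.0],"twist": 0}

```text
clock: 4.6
position: [0.5374, 0.059, 0.1814]
ee_rot: [0.54, 0.462, 0.535, -0.457]
contact_force: [0.0, -0.8, -0.5]
width: 0.0187
```

step_arm:
  increments:
    - {"grip": 0,"delta_pos": [0.005,-0.02,0],"twist": 0}
    - {"grip": 0,"delta_pos": [0.005,-0.036,0],"twist": 0}
    - {"grip": 0,"delta_pos": [0.005,-0.039,0],"twist": 0}
    - {"grip": 0,"delta_pos": [0.005,-0.039,0],"twist": 0}
    - {"grip": 0,"delta_pos": [0.005,-0.039,0],"twist": 0}
    - {"grip": 0,"delta_pos": [0.005,-0.039,0],"twist": 0}
    - {"grip": 0,"delta_pos": [0.005,-0.039,0],"twist": 0}
    - {"grip": 0,"delta_pos": [0.005,-0.039,0],"twist": 0}
    - {"grip": 0,"delta_pos": [0.005,-0.037,0],"twist": 0}
    - {"grip": 0,"delta_pos": [0,0,0],"twist": 0}

```text
clock: 5.43
position: [0.5796, -0.2757, 0.1747]
ee_rot: [0.538, 0.459, 0.535, -0.462]
contact_force: [0.1, 0.7, -0.6]
width: 0.0186
```

step_arm:
  increments:
    - {"grip": 0,"delta_pos": [0,0,-0.03],"twist": 0}
    - {"grip": 0,"delta_pos": [0,0,-0.035],"twist": 0}
    - {"grip": 0,"delta_pos": [0,0,-0.035],"twist": 0}
    - {"grip": 0,"delta_pos": [0,0,-0.025],"twist": 0}
    - {"grip": 0,"delta_pos": [0,0,-0.012],"twist": 0}
    - {"grip": 0,"delta_pos": [0,0,-0.006],"twist": 0}
    - {"grip": 0,"delta_pos": [0,0,-0.003],"twist": 0}
    - {"grip": 0,"delta_pos": [0,0,0],"twist": 0}
    - {"grip": 0,"delta_pos": [0,0,0],"twist": 0}

```text
clock: 6.18
position: [0.5804, -0.2686, 0.0318]
ee_rot: [0.539, 0.46, 0.537, -0.459]
contact_force: [0.5, -0.5, -0.6]
width: 0.0186
```

step_arm:
  increments:
    - {"grip": 0,"delta_pos": [0,0,-0.001],"twist": 0}
    - {"grip": 0,"delta_pos": [0,0,-0.001],"twist": 0}
    - {"grip": 0,"delta_pos": [0,0,0],"twist": 0}
    - {"grip": 0,"delta_pos": [0,0,0],"twist": 0}

```text
clock: 6.52
position: [0.5794, -0.2681, 0.0289]
ee_rot: [0.538, 0.459, 0.537, -0.459]
contact_force: [-0.3, -0.1, -0.5]
width: 0.0185
```

step_arm:
  increments:
    - {"grip": 0,"delta_pos": [0,0,-0.001],"twist": 0}
    - {"grip": 0,"delta_pos": [0,0,-0.001],"twist": 0}
    - {"grip": 0,"delta_pos": [0,0,0],"twist": 0}
    - {"grip": 0,"delta_pos": [0,0,0],"twist": 0}

```text
clock: 6.85
position: [0.5795, -0.2681, 0.0275]
ee_rot: [0.538, 0.459, 0.537, -0.459]
contact_force: [-2.1, 1.4, 6.3]
width: 0.0185
```

step_arm:
  increments:
    - {"grip": 0.5,"delta_pos": [0,0,0],"twist": 0}
    - {"grip": 1,"delta_pos": [0,0,0],"twist": 0}
    - {"grip": 1,"delta_pos": [0,0,0],"twist": 0}
    - {"grip": 1,"delta_pos": [0,0,0],"twist": 0}
    - {"grip": 1,"delta_pos": [0,0,0.02],"twist": 0}
    - {"grip": 1,"delta_pos": [0,0,0.04],"twist": 0}
    - {"grip": 1,"delta_pos": [0,0,0.04],"twist": 0}
    - {"grip": 1,"delta_pos": [0,0,0.04],"twist": 0}
    - {"grip": 1,"delta_pos": [0,0,0.03],"twist": 0}

```text
clock: 7.6
position: [0.5799, -0.2685, 0.1998]
ee_rot: [0.539, 0.46, 0.536, -0.459]
contact_force: [0.3, -0.8, 0.1]
width: 0.0855
```

step_arm:
  increments:
    - {"grip": 1,"delta_pos": [-0.033,0.02,0.01],"twist": 0}
    - {"grip": 1,"delta_pos": [-0.034,0.02,0.01],"twist": 0}
    - {"grip": 1,"delta_pos": [-0.033,0.02,0.01],"twist": 0}
    - {"grip": 1,"delta_pos": [-0.033,0.02,0.01],"twist": 0}
    - {"grip": 1,"delta_pos": [-0.033,0.01,0],"twist": 0}
    - {"grip": 1,"delta_pos": [0,0,0],"twist": 0}
    - {"grip": 1,"delta_pos": [0,0,0],"twist": 0}

```text
clock: 8.18
position: [0.4119, -0.1773, 0.2369]
ee_rot: [0.538, 0.46, 0.537, -0.459]
contact_force: [0.8, -0.6, 0.2]
width: 0.0857
```

Run:
```python
from h import *
a=wtake('w5');st=manip.get_state();print(st['position'],st['qpos'])
b=cam('w1')
def crop(im,u,v,w,h,k):
    c=cv2.resize(im['img'][v:v+h,u:u+w,::-1],(w*k,h*k),interpolation=cv2.INTER_CUBIC); return np.clip(c*1.4,0,255).astype(np.uint8)
W=np.zeros((600,800,3),np.uint8)
W[:384,:512]=a['img'][...,::-1]
W[384:584,0:250]=crop(b,300,135,50,40,5)
p=proj(a,(.413,-.235,.04)).round().astype(int); u,v=p-[25,30]; print(u,v)
u=max(u,0);v=max(v,0)
c=crop(a,u,v,56,66,5); W[270:270+c.shape[0],520:520+c.shape[1]]=c
cv2.imwrite('pics/w5.png',W)
```

```text
[ 0.41334578 -0.17814997  0.23679151] [-5.61871816e-01  8.11311541e-02  1.74076943e+00  1.63347112e-04
  1.31751726e+00 -7.18196980e-01]
217 185
```

View pics/w5.png

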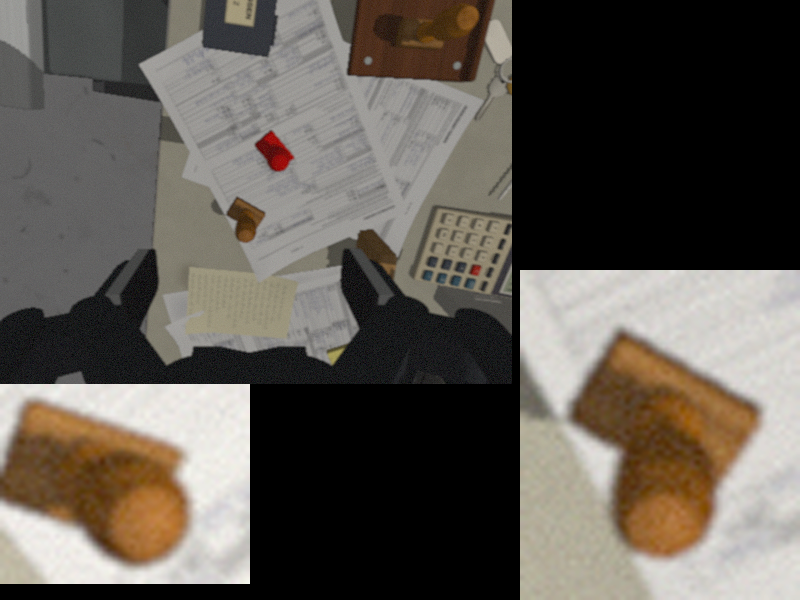

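w5: the block stands at the far right (375,250). B's knob disc is at (245,235) and its foot's long edge runs from (237,197) to (264,212).

Run:
```python
from h import *
a,b,t=cam('w5'),cam('w1'),cam('top')
fa=lambda p:((p[0]-520)/5+217-.4,(p[1]-270)/5+185-.4); fb=lambda p:(p[0]/5+300-.4,(p[1]-384)/5+135-.4)
X,e=cross(a,fa((663,522)),b,fb((147,523)));print('knob top',X.round(4),e)
for z in(.076,): print(onz(a,*fa((663,522)),z).round(4),onz(b,*fb((147,523)),z).round(4))
for n,im,P in(('w5',a,[fa((622,333)),fa((758,408)),fa((573,412))]),('w1',b,[fb((27,403)),fb((183,455))])):
    C=np.array([onz(im,*p,.013) for p in P]); d=C[1]-C[0]; print(n,C.round(4).tolist(),'long',np.linalg.norm(d),np.degrees(np.arctan2(d[1],d[0])))
    if len(C)>2: d=C[2]-C[0]; print('short',np.linalg.norm(d),np.degrees(np.arctan2(d[1],d[0])),'centre',(C[1]+C[2])/2)
X,e=cross(a,fa((622,333)),b,fb((27,403)));print('corner',X,e)
```

```text
knob top [ 0.4187 -0.2451  0.0701] 0.00043418227876011663
[ 0.4185 -0.2425  0.076 ] [ 0.4171 -0.2436  0.076 ]
w5 [[0.4047, -0.2231, 0.013], [0.4411, -0.2374, 0.013], [0.3956, -0.2456, 0.013]] long 0.03905846357642027 -21.377068272331716
short 0.024224235467633325 -112.03160667263622 centre [ 0.41832608 -0.241478    0.013     ]
w1 [[0.4025, -0.2247, 0.013], [0.4418, -0.241, 0.013]] long 0.04253523702846943 -22.52162582590283
corner [ 0.4045657  -0.22644602  0.00230606] 0.0006896499108161644
```

step_arm:
  increments:
    - {"grip": 1,"delta_pos": [0.002,-0.02,0],"twist": -6.2}
    - {"grip": 1,"delta_pos": [0.002,-0.022,0],"twist": -6.2}
    - {"grip": 1,"delta_pos": [0.001,-0.022,-0.02],"twist": -6.2}
    - {"grip": 1,"delta_pos": [0,0,-0.038],"twist": -6.2}
    - {"grip": 1,"delta_pos": [0,0,-0.038],"twist": -6.2}
    - {"grip": 1,"delta_pos": [0,0,-0.04],"twist": 0}
    - {"grip": 1,"delta_pos": [0,0,-0.04],"twist": 0}
    - {"grip": 1,"delta_pos": [0,0,-0.02],"twist": 0}
    - {"grip": 1,"delta_pos": [0,0,0],"twist": 0}
    - {"grip": 1,"delta_pos": [0,0,0],"twist": 0}

```text
clock: 9.07
position: [0.4187, -0.2425, 0.039]
ee_rot: [-0.394, -0.586, -0.396, 0.587]
contact_force: [-0.0, 0.9, 0.4]
width: 0.0852
```

step_arm:
  increments:
    - {"grip": 0,"delta_pos": [0,0,0],"twist": 0}
    - {"grip": 0,"delta_pos": [0,0,0],"twist": 0}
    - {"grip": 0,"delta_pos": [0,0,0],"twist": 0}
    - {"grip": 0,"delta_pos": [0,0,0],"twist": 0}
    - {"grip": 0,"delta_pos": [0,0,0],"twist": 0}
    - {"grip": 0,"delta_pos": [0,0,0],"twist": 0}
    - {"grip": 0,"delta_pos": [0,0,0],"twist": 0}
    - {"grip": 0,"delta_pos": [0,0,0],"twist": 0}
  force: 35

```text
clock: 9.73
position: [0.419, -0.2426, 0.0413]
ee_rot: [0.396, 0.587, 0.394, -0.586]
contact_force: [0.2, -0.2, 5.8]
width: 0.0222
```

step_arm:
  increments:
    - {"grip": 0,"delta_pos": [0,0,0.01],"twist": 0}
    - {"grip": 0,"delta_pos": [0,0,0.03],"twist": 0}
    - {"grip": 0,"delta_pos": [0,0,0.04],"twist": 0}
    - {"grip": 0,"delta_pos": [0,0,0.04],"twist": 0}
    - {"grip": 0,"delta_pos": [0,0,0.02],"twist": 0}
    - {"grip": 0,"delta_pos": [0,0,0],"twist": 0}

```text
clock: 10.23
position: [0.4208, -0.244, 0.1855]
ee_rot: [0.399, 0.587, 0.392, -0.585]
contact_force: [0.5, -0.4, -0.4]
width: 0.0222
```

Run:
```python
from h import *
st=manip.get_state(); print(st['position'],st['width'],np.degrees(np.arctan2(*toolR(st)[[1,0],1])))
a,b,c5,c4=cam('w2'),cam('w3'),cam('w5'),cam('w4')
f2=lambda p:(p[0]/3+276-.33,p[1]/3+5-.33); f3=lambda p:((p[0]-372)/3+232-.33,p[1]/3+85-.33)
c=np.array([.546,.053]);y=.1057;ex=np.array([np.cos(y),np.sin(y)]);ey=np.array([-ex[1],ex[0]])
loc=lambda P:(np.round([(P[:2]-c)@ex,(P[:2]-c)@ey],4)).tolist()
for n,im,f,P in [('L2',a,f2,[(131,113),(141,190),(243,165)]),('L3',b,f3,[(494,119),(505,189),(587,108)]),('R2',a,f2,[(172,484),(273,474),(182,542)]),('R3',b,f3,[(548,440),(643,436),(642,485),(556,497)]),('L4',c4,lambda p:p,[(246,91),(302,91),(248,132)])]:
    print(n,[loc(onz(im,*f(p),.053)) for p in P])
print('Lknob w4',loc(onz(c4,285,115,.115)),'R w5',loc(onz(c5,465,18,.113)))
```

```text
[ 0.42076479 -0.24401992  0.18546619] 0.022183544739159 -22.02327152038272
L2 [[-0.0201, 0.084], [-0.0198, 0.0567], [0.0192, 0.058]]
L3 [[-0.0184, 0.0863], [-0.0189, 0.0578], [0.0187, 0.0832]]
R2 [[-0.0213, -0.0595], [0.0204, -0.0634], [-0.02, -0.0854]]
R3 [[-0.0194, -0.0563], [0.0222, -0.0627], [0.0187, -0.0865], [-0.0204, -0.0849]]
L4 [[-0.0181, 0.0839], [0.0186, 0.0857], [-0.0156, 0.0574]]
Lknob w4 [0.0017, 0.0733] R w5 [-0.0005, -0.0749]
```

step_arm:
  increments:
    - {"grip": 0,"delta_pos": [0.013,0.028,0.005],"twist": 0}
    - {"grip": 0,"delta_pos": [0.017,0.0345,0.005],"twist": 4}
    - {"grip": 0,"delta_pos": [0.017,0.0345,0.005],"twist": 4}
    - {"grip": 0,"delta_pos": [0.017,0.0345,0.005],"twist": 4}
    - {"grip": 0,"delta_pos": [0.017,0.0345,0],"twist": 4}
    - {"grip": 0,"delta_pos": [0.017,0.0345,0],"twist": 4}
    - {"grip": 0,"delta_pos": [0.017,0.0345,0],"twist": 4}
    - {"grip": 0,"delta_pos": [0.0157,0.0345,0],"twist": 4.1}
    - {"grip": 0,"delta_pos": [0,0,0],"twist": 0}
    - {"grip": 0,"delta_pos": [0,0,0],"twist": 0}

```text
clock: 11.07
position: [0.5484, 0.0293, 0.1987]
ee_rot: [0.526, 0.471, 0.527, -0.473]
contact_force: [0.7, -0.4, -1.2]
width: 0.0222
```

Run:
```python
from h import *
a=wtake('w6');st=manip.get_state();print(st['position'],np.degrees(np.arctan2(*toolR(st)[[1,0],1])))
W=np.zeros((384,800,3),np.uint8); W[:,:512]=np.clip(a['img'][...,::-1]*1.3,0,255)
c=cv2.resize(a['img'][240:336,212:284,::-1],(288,384),interpolation=cv2.INTER_CUBIC); W[:,512:]=np.clip(c*1.5,0,255)
cv2.imwrite('pics/w6.png',W)
```

```text
[0.54793314 0.02791412 0.19886978] 6.152233425767149
```

View pics/w6.png

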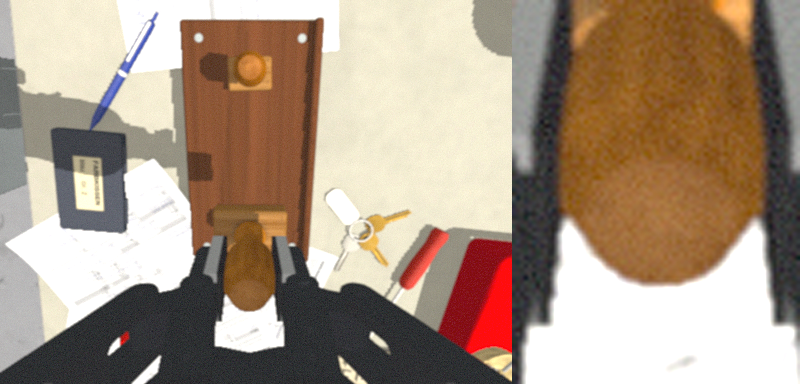

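w6: the held foot's near edge runs level from (214,206) to (288,206), so it's square with the jaws and centred. Next I'll measure the foot edge precisely.

Run:
```python
from h import *
im=cam('w6'); g=cv2.GaussianBlur(cv2.cvtColor(im['img'],cv2.COLOR_RGB2HSV),(3,3),0)[...,:].astype(int)
for u in (225,235,265,275,282): print(u,'H',g[196:216,u,0].tolist(),'V',g[196:216,u,2].tolist())
print('row208/214 V',[ (u,g[214,u,0],g[214,u,2]) for u in list(range(207,220))+list(range(280,294))])
H=cv2.cvtColor(im['img'],cv2.COLOR_RGB2HSV)
for p in [(198.5,38.5),(302,38.5)]: print(onz(im,*p,.04))
print(proj(im,(.491,.148,.0395)),proj(im,(.581,.1575,.0395)))
```

```text
225 H [11, 11, 11, 11, 11, 11, 11, 11, 13, 15, 17, 17, 16, 16, 16, 16, 16, 16, 16, 16] V [103, 103, 103, 103, 102, 102, 102, 100, 95, 92, 92, 91, 91, 94, 100, 105, 107, 108, 107, 108]
235 H [11, 11, 11, 11, 11, 11, 11, 11, 12, 14, 16, 16, 16, 16, 16, 16, 16, 16, 16, 16] V [105, 106, 106, 107, 106, 106, 105, 101, 96, 93, 93, 92, 92, 95, 100, 103, 105, 106, 107, 108]
265 H [11, 10, 10, 11, 11, 11, 11, 12, 13, 15, 16, 16, 16, 16, 16, 16, 16, 16, 16, 16] V [110, 110, 110, 110, 110, 109, 108, 103, 97, 93, 91, 90, 90, 92, 102, 119, 136, 148, 156, 162]
275 H [12, 11, 11, 12, 12, 11, 11, 11, 11, 13, 15, 16, 17, 17, 17, 16, 16, 16, 16, 16] V [108, 108, 108, 108, 108, 109, 107, 103, 99, 95, 93, 92, 91, 93, 101, 118, 137, 150, 157, 163]
282 H [11, 10, 11, 11, 11, 11, 12, 12, 12, 14, 16, 16, 17, 17, 16, 16, 16, 16, 15, 16] V [110, 110, 109, 108, 108, 109, 108, 105, 100, 95, 93, 94, 93, 94, 101, 118, 135, 148, 156, 161]
row208/214 V [(207, np.int64(11), np.int64(79)), (208, np.int64(11), np.int64(71)), (209, np.int64(12), np.int64(68)), (210, np.int64(11), np.int64(68)), (211, np.int64(11), np.in
[... 225 characters left out ...]
218, np.int64(16), np.int64(109)), (219, np.int64(16), np.int64(109)), (280, np.int64(16), np.int64(157)), (281, np.int64(15), np.int64(156)), (282, np.int64(15), np.int64(156)), (283, np.int64(16), np.int64(156)), (284, np.int64(16), np.int64(157)), (285, np.int64(16), np.int64(153)), (286, np.int64(15), np.int64(142)), (287, np.int64(14), np.int64(125)), (288, np.int64(12), np.int64(113)), (289, np.int64(11), np.int64(109)), (290, np.int64(11), np.int64(108)), (291, np.int64(11), np.int64(107)), (292, np.int64(11), np.int64(106)), (293, np.int64(11), np.int64(106))]
[0.49094846 0.14696324 0.04      ]
[0.58064426 0.15678334 0.04      ]
[198.72134343  37.30448951] [302.44305885  37.74737059]
```

step_arm:
  increments:
    - {"grip": 0,"delta_pos": [0.0008,0.0011,-0.02],"twist": 0}
    - {"grip": 0,"delta_pos": [0,0,-0.035],"twist": 0}
    - {"grip": 0,"delta_pos": [0,0,-0.03],"twist": 0}
    - {"grip": 0,"delta_pos": [0,0,-0.02],"twist": 0}
    - {"grip": 0,"delta_pos": [0,0,-0.01],"twist": 0}
    - {"grip": 0,"delta_pos": [0,0,-0.003],"twist": 0}
    - {"grip": 0,"delta_pos": [0,0,-0.001],"twist": 0}
    - {"grip": 0,"delta_pos": [0,0,0],"twist": 0}
    - {"grip": 0,"delta_pos": [0,0,0],"twist": 0}

```text
clock: 11.87
position: [0.5502, 0.0277, 0.0819]
ee_rot: [0.526, 0.474, 0.525, -0.473]
contact_force: [-0.0, -0.8, -1.1]
width: 0.022
```

step_arm:
  increments:
    - {"grip": 0,"delta_pos": [0,0,-0.001],"twist": 0}
    - {"grip": 0,"delta_pos": [0,0,0],"twist": 0}
    - {"grip": 0,"delta_pos": [0,0,0],"twist": 0}

```text
clock: 12.12
position: [0.5506, 0.0281, 0.0813]
ee_rot: [0.527, 0.473, 0.525, -0.472]
contact_force: [-0.7, -1.6, 5.8]
width: 0.0223
```

step_arm:
  increments:
    - {"grip": 0.4,"delta_pos": [0,0,0],"twist": 0}
    - {"grip": 1,"delta_pos": [0,0,0],"twist": 0}
    - {"grip": 1,"delta_pos": [0,0,0],"twist": 0}
    - {"grip": 1,"delta_pos": [0,0,0],"twist": 0}
    - {"grip": 1,"delta_pos": [0,0,0.02],"twist": 0}
    - {"grip": 1,"delta_pos": [0,0,0.04],"twist": 0}
    - {"grip": 1,"delta_pos": [0,0.01,0.04],"twist": 0}
    - {"grip": 1,"delta_pos": [0,0.02,0.035],"twist": 0}
    - {"grip": 1,"delta_pos": [-0.005,0.02,0.035],"twist": 0}
    - {"grip": 1,"delta_pos": [0,0.0,0.02],"twist": 0}

```text
clock: 12.95
position: [0.5452, 0.0817, 0.2746]
ee_rot: [0.527, 0.474, 0.526, -0.47]
contact_force: [0.3, -1.3, -0.2]
width: 0.0852
```

step_arm:
  increments:
    - {"grip": 1,"delta_pos": [0,0,0],"twist": 0}
    - {"grip": 1,"delta_pos": [0,0,0],"twist": 0}

```text
clock: 13.12
position: [0.5451, 0.0789, 0.2713]
ee_rot: [0.527, 0.473, 0.525, -0.472]
contact_force: [-1.0, 0.0, -0.7]
width: 0.0855
```

Run:
```python
from h import *
a=wtake('w7');st=manip.get_state();print(st['position'],np.degrees(np.arctan2(*toolR(st)[[1,0],1])))
c=np.array([.546,.053]);y=.1057;ex=np.array([np.cos(y),np.sin(y)]);ey=np.array([-ex[1],ex[0]])
q=[proj(a,np.r_[c+sx*.07*ex+sy*.12*ey,.04]) for sx in(-1,1) for sy in(-1,1)]; q=np.array(q); u0,v0=np.maximum(q.min(0).astype(int)-4,0); u1,v1=np.minimum(q.max(0).astype(int)+6,[512,384])
print(u0,v0,u1,v1); C=a['img'][v0:v1,u0:u1,::-1]; k=min(4,800//C.shape[1],600//C.shape[0]); k=600/C.shape[0]; print(k)
cv2.imwrite('pics/w7.png',np.clip(cv2.resize(C,None,fx=k,fy=k,interpolation=cv2.INTER_CUBIC)*1.4,0,255))
```

```text
[0.54425621 0.07855272 0.26965105] 6.078892449297206
180 73 315 273
3.0[ WARN:0@2.642] global loadsave.cpp:1063 imwrite_ Unsupported depth image for selected encoder is fallbacked to CV_8U.
```

View pics/w7.png

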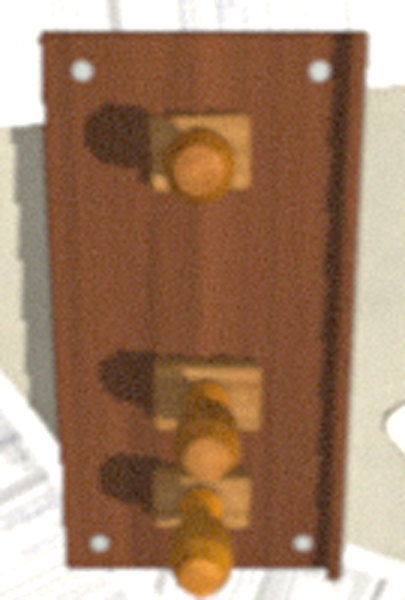

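w7: the row seen from above. L's foot spans x 150–250, B's 155–262 and R's 153–249 (3x crop), so B may sit a bit toward the rail. Converting to local coordinates.

Run:
```python
from h import *
a=cam('w7'); f=lambda p:(p[0]/3+180-.33,p[1]/3+73-.33)
S=np.array([onz(a,*f(p),.04) for p in((83,70),(319,70),(100,543),(303,543))]);c=S.mean(0)[:2]; y=S[0]+S[1]-S[2]-S[3]; yw=np.arctan2(-y[0],y[1]); print(c,yw)
ex=np.array([np.cos(yw),np.sin(yw)]);ey=np.array([-ex[1],ex[0]])
loc=lambda P:np.round([(P[:2]-c)@ex*1e3,(P[:2]-c)@ey*1e3],1).tolist()
g=cv2.cvtColor(a['img'],cv2.COLOR_RGB2HSV); 
def prof(pts,label): print(label,pts)
# horizontal profiles through feet and vertical ones right of the necks
for n,row in(('L',118/3+73),('L2',180/3+73),('B',380/3+73),('B2',420/3+73),('R',485/3+73),('R2',515/3+73)):
    r=int(round(row)); hv=g[r-1:r+2].astype(float).mean(0); i=[u for u in range(185,300) if hv[u,0]>=13.5]; print(n,r,i[0],i[-1],[loc(onz(a,i[0]-.5,r,.053)),loc(onz(a,i[-1]+.5,r,.053))])
for n,col,(v0,v1) in(('L',242,(95,150)),('L',236,(95,150)),('B',253,(180,228)),('B',262,(180,228)),('R',256,(222,262)),('R',262,(222,262))):
    hv=g[:,col-1:col+2].astype(float).mean(1); print(n,col,'H',[int(h) for h in hv[v0:v1,0]],'V',[int(h) for h in hv[v0:v1,2]])
```

```text
[0.54593488 0.05346672] 0.10567036860308422
L 112 185 292 [[-69.3, 83.1], [51.1, 83.2]]
L2 133 185 263 [[-70.7, 60.0], [19.1, 60.0]]
B 200 185 299 [[-75.5, -20.4], [64.0, -20.4]]
B2 213 185 299 [[-76.5, -37.3], [64.9, -37.3]]
R 235 185 299 [[-78.3, -66.9], [66.3, -66.9]]
R2 245 185 299 [[-79.1, -80.8], [67.0, -80.8]]
L 242 H [13, 10, 10, 10, 9, 11, 11, 11, 10, 10, 12, 10, 10, 13, 10, 12, 16, 15, 15, 16, 16, 15, 16, 16, 14, 16, 15, 14, 15, 14, 15, 14, 14, 14, 14, 14, 15, 14, 14, 14, 15, 13, 14, 15, 13, 14, 12, 10, 11, 12, 10, 12, 10, 11, 10] V [89, 93, 91, 89, 93, 91, 93, 93, 90, 90, 88, 92, 94, 90, 86, 73, 92, 122, 138, 135, 121, 101, 89, 88, 91, 89, 95, 113, 124, 131, 127, 125, 128, 132, 135, 137, 134, 137, 131, 129, 130, 122, 105, 93, 91, 87, 90, 90, 89, 90, 90, 90, 88, 90, 91]
L 236 H [10, 11, 10, 10, 10, 12, 11, 13, 11, 10, 11, 10, 12, 11, 9, 13, 11, 14, 16, 16, 14, 16, 17, 16, 14, 14, 16, 14, 14, 16, 16, 14, 13, 14, 15, 15, 14, 16, 14, 16, 16, 14, 12, 12, 11, 10, 11, 12, 10, 11, 12, 12, 11, 11, 9] V [92, 96, 92, 93, 91, 90, 87, 91, 90, 93, 89, 92, 91, 90, 81, 70, 80, 88, 95, 91,
[... 996 characters left out ...]
, 16, 15, 15, 15, 16, 15, 15, 14, 16, 15, 15, 15, 16, 15, 15, 16, 16, 15, 16, 15, 15, 15, 15, 15, 16, 14, 13, 15, 15, 14, 15, 16, 16, 16, 16, 17, 16, 15] V [132, 135, 140, 146, 144, 136, 127, 112, 97, 97, 113, 134, 142, 145, 143, 142, 141, 141, 141, 141, 137, 134, 133, 137, 141, 136, 125, 105, 98, 101, 102, 108, 107, 113, 121, 127, 131, 135, 138, 140]
R 262 H [10, 11, 11, 11, 10, 12, 12, 11, 14, 14, 14, 15, 15, 15, 14, 15, 15, 16, 14, 15, 14, 14, 15, 15, 14, 15, 13, 11, 13, 10, 11, 11, 11, 11, 11, 10, 10, 11, 9, 8] V [92, 91, 93, 90, 91, 86, 85, 85, 80, 87, 104, 119, 125, 129, 128, 128, 132, 131, 129, 127, 127, 118, 118, 120, 125, 123, 111, 95, 86, 89, 90, 89, 88, 90, 89, 90, 88, 90, 86, 90]
```

Run:
```python
from h import *
a=cam('w7');c=np.array([.54593,.05347]);yw=.1057
ex=np.array([np.cos(yw),np.sin(yw)]);ey=np.array([-ex[1],ex[0]])
loc=lambda P:np.round([(P[:2]-c)@ex*1e3,(P[:2]-c)@ey*1e3],1)
for n,u,v0,v1 in(('L',242,111.2,136.9),('B',262,194.9,216.1),('R',262,231.8,248.4)):
    p,q=loc(onz(a,u,v0,.053)),loc(onz(a,u,v1,.053)); print(n,p[1],q[1],'mid',(p+q)[1]/2)
g=cv2.cvtColor(a['img'],cv2.COLOR_RGB2HSV).astype(float)
for n,r0,r1,uc in(('L',115,121,250),('B',198,203,250),('Bb',208,213,262),('R',234,236,262),('Rb',243,246,262)):
    hv=g[r0:r1+1].mean(0); print(n,'left',[(u,int(hv[u,0]),int(hv[u,2])) for u in range(226,238)]); print('   right',[(u,int(hv[u,0]),int(hv[u,2])) for u in range(258,272)])
```

```text
L 84.0 55.6 mid 69.8
B -13.9 -41.4 mid -27.65
R -62.5 -85.6 mid -74.05
L left [(226, 11, 61), (227, 9, 61), (228, 11, 62), (229, 13, 68), (230, 14, 81), (231, 15, 89), (232, 15, 88), (233, 15, 91), (234, 15, 90), (235, 15, 89), (236, 15, 85), (237, 15, 84)]
   right [(258, 16, 144), (259, 16, 143), (260, 15, 145), (261, 15, 143), (262, 15, 134), (263, 14, 118), (264, 12, 100), (265, 10, 96), (266, 10, 94), (267, 10, 93), (268, 10, 94), (269, 10, 95), (270, 11, 90), (271, 11, 93)]
B left [(226, 12, 55), (227, 10, 57), (228, 12, 55), (229, 11, 56), (230, 12, 61), (231, 14, 73), (232, 15, 82), (233, 14, 86), (234, 15, 86), (235, 15, 84), (236, 15, 86), (237, 15, 85)]
   right [(258, 15, 134), (259, 15, 133), (260, 15, 134), (261, 15, 135), (262, 15, 134), (263, 15, 133), (264, 15, 131), (265, 15, 129), (266, 15, 122), (267, 13, 104), (268, 12, 92), (269, 10, 88), (270, 11, 86), (271, 10, 92)]
Bb left [(226, 11, 82), (227, 12, 79), (228, 10, 73), (229, 11, 69), (230, 12, 71), (231, 14, 82), (232, 14, 94), (233, 15, 100), (234, 15, 99), (235, 14, 98), (236, 14, 98), (237, 15, 96)]
   righ
[... 348 characters left out ...]
), (234, 16, 85), (235, 16, 88), (236, 14, 89), (237, 16, 90)]
   right [(258, 16, 143), (259, 14, 143), (260, 16, 142), (261, 16, 136), (262, 14, 132), (263, 15, 114), (264, 12, 97), (265, 11, 90), (266, 10, 92), (267, 10, 90), (268, 11, 88), (269, 11, 88), (270, 11, 87), (271, 12, 86)]
Rb left [(226, 9, 84), (227, 10, 82), (228, 9, 79), (229, 11, 76), (230, 12, 77), (231, 15, 79), (232, 15, 86), (233, 15, 93), (234, 14, 90), (235, 15, 92), (236, 14, 92), (237, 16, 97)]
   right [(258, 15, 135), (259, 16, 138), (260, 15, 139), (261, 15, 136), (262, 15, 120), (263, 14, 105), (264, 12, 93), (265, 10, 92), (266, 10, 88), (267, 10, 90), (268, 11, 86), (269, 9, 85), (270, 10, 87), (271, 11, 88)]
```

B's foot is square but about 2.6 mm toward the rail and 1.5 mm too far right, so I'll regrasp and shift it.

step_arm:
  increments:
    - {"grip": 1,"delta_pos": [0.003,-0.026,0],"twist": 0}
    - {"grip": 1,"delta_pos": [0.0037,-0.026,-0.01],"twist": 0}
    - {"grip": 1,"delta_pos": [0,0,-0.038],"twist": 0}
    - {"grip": 1,"delta_pos": [0,0,-0.04],"twist": 0}
    - {"grip": 1,"delta_pos": [0,0,-0.04],"twist": 0}
    - {"grip": 1,"delta_pos": [0,0,-0.04],"twist": 0}
    - {"grip": 1,"delta_pos": [0,0,-0.02],"twist": 0}
    - {"grip": 1,"delta_pos": [0,0,0],"twist": 0}
    - {"grip": 1,"delta_pos": [0,0,0],"twist": 0}
    - {"grip": 1,"delta_pos": [0,0,0],"twist": 0}

```text
clock: 14.0
position: [0.552, 0.0262, 0.0827]
ee_rot: [0.526, 0.473, 0.525, -0.473]
contact_force: [0.3, 0.1, 0.1]
width: 0.0856
```

step_arm:
  increments:
    - {"grip": 0,"delta_pos": [0,0,0],"twist": 0}
    - {"grip": 0,"delta_pos": [0,0,0],"twist": 0}
    - {"grip": 0,"delta_pos": [0,0,0],"twist": 0}
    - {"grip": 0,"delta_pos": [0,0,0],"twist": 0}
    - {"grip": 0,"delta_pos": [0,0,0],"twist": 0}
    - {"grip": 0,"delta_pos": [0,0,0],"twist": 0}
    - {"grip": 0,"delta_pos": [0,0,0],"twist": 0}
    - {"grip": 0,"delta_pos": [0,0,0],"twist": 0}

```text
clock: 14.67
position: [0.5515, 0.0266, 0.083]
ee_rot: [0.526, 0.473, 0.526, -0.473]
contact_force: [-2.3, 0.0, 5.9]
width: 0.0222
```

step_arm:
  increments:
    - {"grip": 0,"delta_pos": [0,0,0.003],"twist": 0}
    - {"grip": 0,"delta_pos": [0,0,0.003],"twist": 0}
    - {"grip": 0,"delta_pos": [0,0,0],"twist": 0}
    - {"grip": 0,"delta_pos": [0,0,0],"twist": 0}
    - {"grip": 0,"delta_pos": [0,0,0],"twist": 0}

```text
clock: 15.08
position: [0.5513, 0.0266, 0.0881]
ee_rot: [0.526, 0.473, 0.526, -0.473]
contact_force: [0.0, 0.2, -0.1]
width: 0.0218
```

```bash
python3 -c "
from h import *
st=manip.get_state();print(st['position'],np.degrees(np.arctan2(*toolR(st)[[1,0],1])))"
```

```text
[0.55130061 0.02656404 0.08813842] 6.066494284363307
```

step_arm:
  increments:
    - {"grip": 0,"delta_pos": [-0.0028,0.0012,0],"twist": 0}
    - {"grip": 0,"delta_pos": [0,0,0],"twist": 0}
    - {"grip": 0,"delta_pos": [0,0,-0.003],"twist": 0}
    - {"grip": 0,"delta_pos": [0,0,-0.002],"twist": 0}
    - {"grip": 0,"delta_pos": [0,0,-0.001],"twist": 0}
    - {"grip": 0,"delta_pos": [0,0,0],"twist": 0}
    - {"grip": 0,"delta_pos": [0,0,0],"twist": 0}
    - {"grip": 0,"delta_pos": [0,0,0],"twist": 0}

```text
clock: 15.75
position: [0.5485, 0.0278, 0.0831]
ee_rot: [0.526, 0.473, 0.526, -0.473]
contact_force: [-1.8, 0.8, 5.7]
width: 0.0222
```

step_arm:
  increments:
    - {"grip": 0.4,"delta_pos": [0,0,0],"twist": 0}
    - {"grip": 1,"delta_pos": [0,0,0],"twist": 0}
    - {"grip": 1,"delta_pos": [0,0,0],"twist": 0}
    - {"grip": 1,"delta_pos": [0,0,0],"twist": 0}
    - {"grip": 1,"delta_pos": [0,0,0.02],"twist": 0}
    - {"grip": 1,"delta_pos": [0,0,0.04],"twist": 0}
    - {"grip": 1,"delta_pos": [0,0.01,0.04],"twist": 0}
    - {"grip": 1,"delta_pos": [0,0.02,0.035],"twist": 0}
    - {"grip": 1,"delta_pos": [-0.004,0.02,0.035],"twist": 0}
    - {"grip": 1,"delta_pos": [0,0.0,0.02],"twist": 0}

```text
clock: 16.58
position: [0.5453, 0.0808, 0.2767]
ee_rot: [0.527, 0.474, 0.525, -0.47]
contact_force: [0.0, -1.5, -0.5]
width: 0.0852
```

step_arm:
  increments:
    - {"grip": 1,"delta_pos": [0,0,0],"twist": 0}
    - {"grip": 1,"delta_pos": [0,0,0],"twist": 0}

```text
clock: 16.75
position: [0.5451, 0.078, 0.2733]
ee_rot: [0.527, 0.473, 0.525, -0.472]
contact_force: [-0.1, 0.0, -1.1]
width: 0.0852
```

Run:
```python
from h import *
a=wtake('w8');print(manip.get_state()['position'])
g=cv2.cvtColor(a['img'],cv2.COLOR_RGB2HSV).astype(float)
for n,r0,r1 in(('L',115,121),('B',198,203),('Bb',208,213),('R',234,236)):
    hv=cv2.GaussianBlur(g[r0:r1+1].mean(0)[:,:1],(1,3),0)[:,0]
    m=hv>13; u=248; l=u
    while m[l-1] or m[l-2]: l-=1
    r=u
    while m[r+1] or m[r+2]: r+=1
    print(n,l,r,(l+r)/2)
for col in(242,262): 
    hv=g[:,col-1:col+2].mean(1); print(col,[(v,int(h[0]),int(h[2])) for v,h in list(enumerate(hv))[(105 if col==242 else 186):(140 if col==242 else 255)]])
H=g
m=((g[...,1]<90)&(g[...,2]>110)).astype(np.uint8)[80:270,185:310]; n,l,s,c=cv2.connectedComponentsWithStats(m); print([((c[i]+[185,80]).round(1).tolist(),int(s[i,4])) for i in range(1,n) if 8<s[i,4]<45])
```

```text
[0.5442067  0.07769401 0.27171125]
L 230 263 246.5
B 229 265 247.0
Bb 229 264 246.5
R 231 263 247.0
242 [(105, 10, 91), (106, 11, 93), (107, 10, 94), (108, 10, 82), (109, 12, 75), (110, 14, 91), (111, 15, 123), (112, 14, 135), (113, 16, 135), (114, 15, 124), (115, 15, 103), (116, 15, 89), (117, 16, 88), (118, 16, 89), (119, 15, 89), (120, 14, 98), (121, 14, 114), (122, 15, 123), (123, 13, 130), (124, 13, 126), (125, 14, 126), (126, 14, 129), (127, 14, 133), (128, 15, 133), (129, 14, 133), (130, 14, 134), (131, 14, 130), (132, 14, 131), (133, 14, 129), (134, 14, 123), (135, 16, 113), (136, 15, 99), (137, 15, 90), (138, 14, 90), (139, 12, 91)]
262 [(186, 10, 93), (187, 11, 89), (188, 12, 91), (189, 11, 91), (190, 12, 83), (191, 16, 78), (192, 14, 92), (193, 15, 115), (194, 15, 132), (195, 15, 139), (196, 15, 141), (197, 15, 132), (198, 15, 128), (199, 14, 125), (200, 15, 130), (201, 15, 133), (202, 15, 135), (203, 15, 137), (204, 15, 138), (205, 15, 138), (206, 16, 135), (207, 15, 140), (208, 15, 138), (209, 15, 136), (210, 14, 129), (211, 15, 131), (212, 15, 128), (213, 15, 117), (214, 13, 100), (215, 11, 90), (216, 10, 90), (217, 11, 90), (218, 9, 91), (219, 12, 91), (220, 12, 89), (221, 11, 92), (222, 11, 91), (223, 12, 86), (224, 10, 90), (225, 12, 90), (226, 11, 89), (227, 13, 82), (228, 13, 81), (229, 13, 81), (230, 13, 91), (231, 15, 109), (232, 15, 123), (233, 16, 129), (234, 15, 129), (235, 15, 126), (236, 15, 130), (237, 15, 131), (238, 15, 131), (239, 15, 130), (240, 15, 126), (241, 14, 125), (242, 15, 118), (243, 14, 119), (244, 15, 123), (245, 16, 126), (246, 14, 120), (247, 12, 103), (248, 11, 91), (249, 11, 89), (250, 11, 91), (251, 9, 89), (252, 11, 87), (253, 10, 93), (254, 10, 88)]
[([207.1, 95.2], 42), ([285.8, 95.5], 44), ([213.3, 252.3], 27), ([280.4, 252.2], 23)]
```

step_arm:
  increments:
    - {"grip": 1,"delta_pos": [-0.012,0.036,0],"twist": 0}
    - {"grip": 1,"delta_pos": [-0.013,0.036,0],"twist": 0}
    - {"grip": 1,"delta_pos": [-0.013,0.036,0],"twist": 0}
    - {"grip": 1,"delta_pos": [-0.013,0.036,0],"twist": 0}
    - {"grip": 1,"delta_pos": [-0.013,0.036,-0.01],"twist": 0}
    - {"grip": 1,"delta_pos": [-0.013,0.036,-0.01],"twist": 0}
    - {"grip": 1,"delta_pos": [-0.013,0.036,-0.01],"twist": 0}
    - {"grip": 1,"delta_pos": [-0.013,0.03,0],"twist": 0}
    - {"grip": 1,"delta_pos": [0,0,0],"twist": 0}
    - {"grip": 1,"delta_pos": [0,0,0],"twist": 0}

```text
clock: 17.63
position: [0.4401, 0.36, 0.2397]
ee_rot: [0.526, 0.47, 0.527, -0.474]
contact_force: [0.8, 0.6, -0.0]
width: 0.0853
```

Run:
```python
from h import *
a=wtake('w9');st=manip.get_state();print(st['position'],np.degrees(np.arctan2(*toolR(st)[[1,0],1])))
W=np.zeros((600,800,3),np.uint8); W[:384,:512]=np.clip(a['img'][...,::-1]*1.3,0,255)
p=proj(a,(.446,.288,.04)).round().astype(int); u,v=np.maximum(p-[28,36],0); print(u,v)
c=cv2.resize(a['img'][v:v+75,u:u+56,::-1],None,fx=5,fy=5,interpolation=cv2.INTER_CUBIC); W[220:220+c.shape[0],518:518+c.shape[1]]=np.clip(c*1.4,0,255)
b=cam('w8'); c=b['img'][73:273,180:315,::-1]; W[388:588,0:135]=c
cv2.imwrite('pics/w9.png',W)
```

```text
[0.4409586  0.35908009 0.24029732] 6.130989819755323
220 190
```

View pics/w9.png

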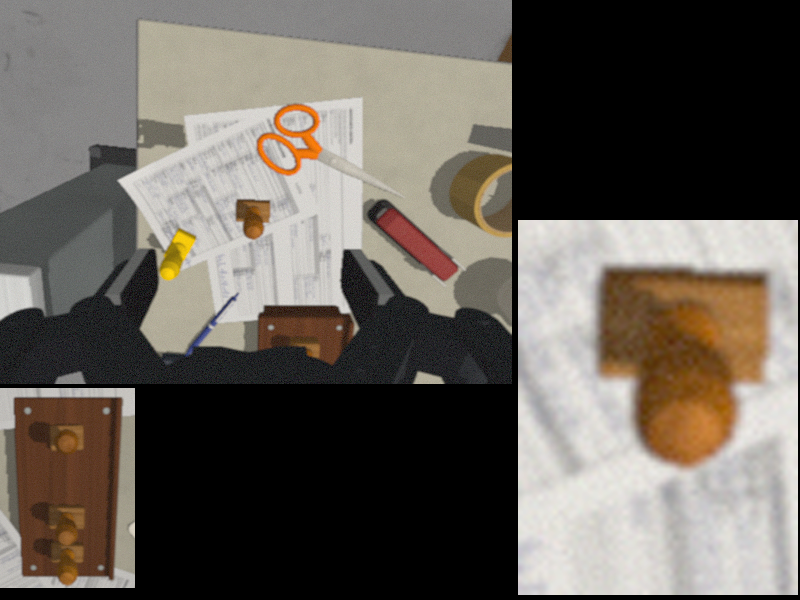

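w9: A's foot top face spans (600–767, 278–380) in the 5x crop, with the knob disc at (684,432). The inset shows B now in line with the row.

Run:
```python
from h import *
a,t=cam('w9'),cam('top'); f=lambda p:((p[0]-518)/5+220-.4,(p[1]-220)/5+190-.4)
k=onz(a,*f((684,432)),.074); print('knob',k)
X,e=cross(a,f((684,432)),t,(217*.64,343*.64)); print(X,e)
C=np.array([onz(a,*f(p),.013) for p in((603,279),(767,276),(765,381),(600,376))]); print(C.mean(0)); 
for i,j in((0,1),(3,2),(0,3),(1,2)): d=C[j]-C[i]; print(np.linalg.norm(d),np.degrees(np.arctan2(d[1],d[0])))
# precise edges
g=cv2.cvtColor(a['img'],cv2.COLOR_RGB2HSV).astype(float)
B=[];T=[]
for u in list(range(239,268,2)):
    s=g[190:235,u-1:u+2,1].mean(1); i=np.where(s>90)[0]; T.append((u,i[0]+190-.5)); B.append((u,i[-1]+190+.5))
print(T,B)
m=(g[...,1]>90).astype(np.uint8)[190:226,225:285]
L=[(r+190,np.where(m[r])[0][[0,-1]]+225) for r in range(12,36,2)]; print(L)
b=cam('w8');c=np.array([.54593,.05347]);yw=.1057;ex=np.array([np.cos(yw),np.sin(yw)]);ey=np.array([-ex[1],ex[0]])
S=np.array([onz(b,*p,.04) for p in((207.1,95.2),(285.8,95.5),(213.3,252.3),(280.4,252.2))]).mean(0)[:2]; print('ctr',S)
loc=lambda P:((P[:2]-S)@ex*1e3,(P[:2]-S)@ey*1e3)
for n,u,v0,v1,uc in(('L',242,110.7,135.6,246.5),('B',262,193,214.1,246.9),('R',262,231,247.4,247)): p,q=loc(onz(b,u,v0,.053)),loc(onz(b,u,v1,.053)); print(n,(p[1]+q[1])/2,'x',loc(onz(b,uc,(v0+v1)/2,.053))[0])
```

```text
knob [0.45071279 0.29631643 0.074     ]
[0.45075706 0.29393629 0.06872761] 0.0005390692564081984
[0.4510913  0.29670649 0.013     ]
0.04079059279805504 7.409806280273139
0.041917330413875444 4.4420812350143315
0.02607562155416719 -86.12404250147522
0.02820135173412286 -83.68072450635796
[(239, np.float64(199.5)), (241, np.float64(199.5)), (243, np.float64(199.5)), (245, np.float64(199.5)), (247, np.float64(199.5)), (249, np.float64(199.5)), (251, np.float64(199.5)), (253, np.float64(199.5)), (255, np.float64(200.5)), (257, np.float64(200.5)), (259, np.float64(200.5)), (261, np.float64(200.5)), (263, np.float64(200.5)), (265, np.float64(200.5)), (267, np.float64(200.5))] [(239, np.float64(220.5)), (241, np.float64(220.5)), (243, np.float64(221.5)), (245, np.float64(233.5)), (247, np.float64(234.5)), (249, np.float64(234.5)), (251, np.float64(234.5)), (253, np.float64(234.5)), (255, np.float64(234.5)), (257, np.float64(234.5)), (259, np.float64(234.5)), (261, np.float64(233.5)), (263, np.float64(229.5)), (265, np.float64(221.5)), (267, np.float64(221.5))]
[(202, array([237, 268])), (204, array([237, 269])), (206, array([237, 269])), (208, array([237, 269])), (210, array([237, 269])), (212, array([237, 269])), (214, array([237, 269])), (216, array([237, 269])), (218, array([237, 268])), (220, array([237, 268])), (222, array([244, 262])), (224, array([244, 262]))]
ctr [0.54574332 0.05340419]
L 69.78715431205853 x -0.07053935632136965
B -26.707825389805112 x 0.28339138914766593
R -74.66014307296778 x 0.3611111902536695
```

step_arm:
  increments:
    - {"grip": 1,"delta_pos": [0.003,-0.02,0],"twist": -1.6}
    - {"grip": 1,"delta_pos": [0.003,-0.022,0],"twist": 0}
    - {"grip": 1,"delta_pos": [0.004,-0.0216,-0.022],"twist": 0}
    - {"grip": 1,"delta_pos": [0,0,-0.038],"twist": 0}
    - {"grip": 1,"delta_pos": [0,0,-0.04],"twist": 0}
    - {"grip": 1,"delta_pos": [0,0,-0.04],"twist": 0}
    - {"grip": 1,"delta_pos": [0,0,-0.04],"twist": 0}
    - {"grip": 1,"delta_pos": [0,0,-0.02],"twist": 0}
    - {"grip": 1,"delta_pos": [0,0,0],"twist": 0}
    - {"grip": 1,"delta_pos": [0,0,0],"twist": 0}

```text
clock: 18.52
position: [0.4515, 0.2943, 0.0414]
ee_rot: [0.518, 0.48, 0.519, -0.482]
contact_force: [0.7, 0.7, 0.7]
width: 0.0857
```

step_arm:
  increments:
    - {"grip": 0,"delta_pos": [0,0,0],"twist": 0}
    - {"grip": 0,"delta_pos": [0,0,0],"twist": 0}
    - {"grip": 0,"delta_pos": [0,0,0],"twist": 0}
    - {"grip": 0,"delta_pos": [0,0,0],"twist": 0}
    - {"grip": 0,"delta_pos": [0,0,0],"twist": 0}
    - {"grip": 0,"delta_pos": [0,0,0],"twist": 0}
    - {"grip": 0,"delta_pos": [0,0,0],"twist": 0}
    - {"grip": 0,"delta_pos": [0,0,0],"twist": 0}

```text
clock: 19.18
position: [0.4518, 0.2965, 0.0433]
ee_rot: [0.519, 0.48, 0.519, -0.48]
contact_force: [-1.4, -0.1, 6.8]
width: 0.0224
```

step_arm:
  increments:
    - {"grip": 0,"delta_pos": [0,0,0.01],"twist": 0}
    - {"grip": 0,"delta_pos": [0,0,0.03],"twist": 0}
    - {"grip": 0,"delta_pos": [0,0,0.04],"twist": 0}
    - {"grip": 0,"delta_pos": [0,0,0.04],"twist": 0}
    - {"grip": 0,"delta_pos": [0,0,0.04],"twist": 0}
    - {"grip": 0,"delta_pos": [0,0,0],"twist": 0}
    - {"grip": 0,"delta_pos": [0,0,0],"twist": 0}
    - {"grip": 0,"delta_pos": [0,0,0],"twist": 0}

```text
clock: 19.85
position: [0.451, 0.2959, 0.2023]
ee_rot: [0.519, 0.48, 0.519, -0.48]
contact_force: [-0.6, -0.9, -1.7]
width: 0.0223
```

Run:
```python
from h import *
a=wtake('w10');st=manip.get_state();print(st['position'],st['width'],np.degrees(np.arctan2(*toolR(st)[[1,0],1])))
g=cv2.GaussianBlur(cv2.cvtColor(a['img'],cv2.COLOR_RGB2HSV),(3,3),0).astype(float)
for u in (220,228,236,262,270,278): print(u,[(v,int(g[v,u,1]),int(g[v,u,2])) for v in range(198,216)])
for v in(208,214,220): print(v,[(u,int(g[v,u,1])) for u in list(range(206,220))+list(range(281,295))])
```

```text
[0.45052176 0.29568108 0.20123274] 0.022326344130397722 4.476663092859777
220 [(198, 7, 148), (199, 6, 148), (200, 14, 133), (201, 50, 103), (202, 115, 78), (203, 158, 70), (204, 163, 71), (205, 164, 71), (206, 175, 70), (207, 182, 69), (208, 176, 71), (209, 163, 74), (210, 158, 74), (211, 162, 74), (212, 163, 75), (213, 153, 76), (214, 145, 77), (215, 146, 77)]
228 [(198, 9, 174), (199, 10, 170), (200, 15, 149), (201, 48, 113), (202, 105, 83), (203, 147, 72), (204, 160, 71), (205, 162, 72), (206, 162, 72), (207, 164, 73), (208, 171, 74), (209, 172, 76), (210, 162, 77), (211, 155, 75), (212, 152, 74), (213, 153, 75), (214, 155, 77), (215, 153, 77)]
236 [(198, 7, 164), (199, 8, 158), (200, 15, 140), (201, 50, 109), (202, 111, 82), (203, 159, 72), (204, 171, 72), (205, 167, 72), (206, 160, 72), (207, 157, 74), (208, 160, 75), (209, 155, 78), (210, 145, 79), (211, 148, 77), (212, 156, 75), (213, 149, 76), (214, 143, 79), (215, 147, 78)]
262 [(198, 7, 168), (199, 7, 158), (200, 12, 135), (201, 50, 102), (202, 118, 77), (203, 159, 71), (204, 162, 73), (205, 168, 74), (206, 177, 76), (207,
[... 971 characters left out ...]
(287, 7), (288, 7), (289, 9), (290, 9), (291, 9), (292, 8), (293, 7), (294, 7)]
214 [(206, 8), (207, 7), (208, 7), (209, 8), (210, 11), (211, 25), (212, 64), (213, 117), (214, 150), (215, 163), (216, 168), (217, 155), (218, 143), (219, 145), (281, 158), (282, 142), (283, 96), (284, 45), (285, 16), (286, 8), (287, 7), (288, 7), (289, 7), (290, 9), (291, 8), (292, 8), (293, 9), (294, 8)]
220 [(206, 7), (207, 8), (208, 8), (209, 7), (210, 10), (211, 22), (212, 61), (213, 120), (214, 152), (215, 151), (216, 148), (217, 150), (218, 151), (219, 148), (281, 158), (282, 143), (283, 94), (284, 41), (285, 16), (286, 10), (287, 11), (288, 11), (289, 9), (290, 9), (291, 8), (292, 6), (293, 7), (294, 8)]
```

A's foot is exactly square with the jaws and close to centred. Moving it to the slot.

step_arm:
  increments:
    - {"grip": 0,"delta_pos": [0.01,-0.024,0],"twist": 1.6}
    - {"grip": 0,"delta_pos": [0.014,-0.034,0],"twist": 0}
    - {"grip": 0,"delta_pos": [0.014,-0.034,0],"twist": 0}
    - {"grip": 0,"delta_pos": [0.015,-0.034,0],"twist": 0}
    - {"grip": 0,"delta_pos": [0.014,-0.034,0],"twist": 0}
    - {"grip": 0,"delta_pos": [0.014,-0.034,0],"twist": 0}
    - {"grip": 0,"delta_pos": [0.012,-0.0266,0],"twist": 0}
    - {"grip": 0,"delta_pos": [0,0,0],"twist": 0}
    - {"grip": 0,"delta_pos": [0,0,0],"twist": 0}

```text
clock: 20.65
position: [0.5439, 0.0742, 0.2001]
ee_rot: [0.524, 0.473, 0.526, -0.475]
contact_force: [-1.1, 0.7, -0.3]
width: 0.0225
```

step_arm:
  increments:
    - {"grip": 0,"delta_pos": [0,0,-0.03],"twist": 0}
    - {"grip": 0,"delta_pos": [0,0,-0.035],"twist": 0}
    - {"grip": 0,"delta_pos": [0,0,-0.025],"twist": 0}
    - {"grip": 0,"delta_pos": [0,0,-0.017],"twist": 0}
    - {"grip": 0,"delta_pos": [0,0,-0.005],"twist": 0}
    - {"grip": 0,"delta_pos": [0,0,0],"twist": 0}
    - {"grip": 0,"delta_pos": [0,0,0],"twist": 0}
    - {"grip": 0,"delta_pos": [0,0,0],"twist": 0}

```text
clock: 21.32
position: [0.5454, 0.0761, 0.0915]
ee_rot: [0.527, 0.473, 0.525, -0.472]
contact_force: [0.4, -0.2, 1.0]
width: 0.0222
```

```bash
python3 -c "
from h import *
st=manip.get_state();print(st['position'],np.degrees(np.arctan2(*toolR(st)[[1,0],1])))"
```

```text
[0.54544958 0.07612828 0.09148779] 6.110506712606186
```

step_arm:
  increments:
    - {"grip": 0,"delta_pos": [-0.0017,-0.001,0],"twist": 0}
    - {"grip": 0,"delta_pos": [0,0,-0.004],"twist": 0}
    - {"grip": 0,"delta_pos": [0,0,-0.002],"twist": 0}
    - {"grip": 0,"delta_pos": [0,0,0],"twist": 0}
    - {"grip": 0,"delta_pos": [0,0,0],"twist": 0}

```text
clock: 21.73
position: [0.5428, 0.0745, 0.0843]
ee_rot: [0.526, 0.473, 0.526, -0.473]
contact_force: [0.1, 0.6, -0.3]
width: 0.0222
```

step_arm:
  increments:
    - {"grip": 0,"delta_pos": [0,0,-0.001],"twist": 0}
    - {"grip": 0,"delta_pos": [0,0,0],"twist": 0}
    - {"grip": 0,"delta_pos": [0,0,0],"twist": 0}

```text
clock: 21.98
position: [0.5431, 0.0745, 0.0834]
ee_rot: [0.526, 0.473, 0.526, -0.473]
contact_force: [-0.5, 0.2, 0.2]
width: 0.022
```

step_arm:
  increments:
    - {"grip": 0,"delta_pos": [0.0006,0.0005,-0.001],"twist": 0}
    - {"grip": 0,"delta_pos": [0,0,0],"twist": 0}
    - {"grip": 0,"delta_pos": [0,0,0],"twist": 0}

```text
clock: 22.23
position: [0.5432, 0.0747, 0.0834]
ee_rot: [0.526, 0.472, 0.526, -0.473]
contact_force: [-3.0, -1.7, 7.5]
width: 0.0224
```

step_arm:
  increments:
    - {"grip": 0,"delta_pos": [0,0,-0.001],"twist": 0}
    - {"grip": 0,"delta_pos": [0,0,0],"twist": 0}
    - {"grip": 0,"delta_pos": [0,0,0],"twist": 0}

```text
clock: 22.48
position: [0.5432, 0.0746, 0.0833]
ee_rot: [0.526, 0.473, 0.526, -0.473]
contact_force: [-5.0, -1.1, 13.2]
width: 0.0221
```

Contact made. I'll back off 1 mm, release, retreat, and check from the same spot.

step_arm:
  increments:
    - {"grip": 0,"delta_pos": [0,0,0.001],"twist": 0}
    - {"grip": 0.4,"delta_pos": [0,0,0],"twist": 0}
    - {"grip": 1,"delta_pos": [0,0,0],"twist": 0}
    - {"grip": 1,"delta_pos": [0,0,0],"twist": 0}
    - {"grip": 1,"delta_pos": [0,0,0.02],"twist": 0}
    - {"grip": 1,"delta_pos": [0,0,0.04],"twist": 0}
    - {"grip": 1,"delta_pos": [0,0,0.04],"twist": 0}
    - {"grip": 1,"delta_pos": [0,0,0.04],"twist": 0}
    - {"grip": 1,"delta_pos": [0,0.003,0.04],"twist": 0}
    - {"grip": 1,"delta_pos": [0,0.0,0.008],"twist": 0}

```text
clock: 23.32
position: [0.5469, 0.0786, 0.2774]
ee_rot: [0.529, 0.476, 0.523, -0.47]
contact_force: [1.4, 0.8, 0.8]
width: 0.0855
```

step_arm:
  increments:
    - {"grip": 1,"delta_pos": [0,0,0],"twist": 0}
    - {"grip": 1,"delta_pos": [0,0,0],"twist": 0}
    - {"grip": 1,"delta_pos": [0,0,0],"twist": 0}

```text
clock: 23.57
position: [0.5423, 0.078, 0.268]
ee_rot: [0.525, 0.472, 0.527, -0.474]
contact_force: [-1.0, 0.0, -0.0]
width: 0.0856
```

Run:
```python
from h import *
a=wtake('w11');st=manip.get_state();print(st['position'],np.degrees(np.arctan2(*toolR(st)[[1,0],1])))
t=take('top')
C=np.clip(cv2.resize(a['img'][73:273,180:315,::-1],None,fx=3,fy=3,interpolation=cv2.INTER_CUBIC)*1.4,0,255)
W=np.zeros((600,800,3),np.uint8);W[:,:405]=C
c=cv2.resize(t['img'][150:290,165:360,::-1],None,fx=2,fy=2,interpolation=cv2.INTER_CUBIC);W[:280,410:800]=c
cv2.imwrite('pics/w11.png',W)
```

```text
[0.54220539 0.07802307 0.26775802] 6.0698313394501495
```

View pics/w11.png

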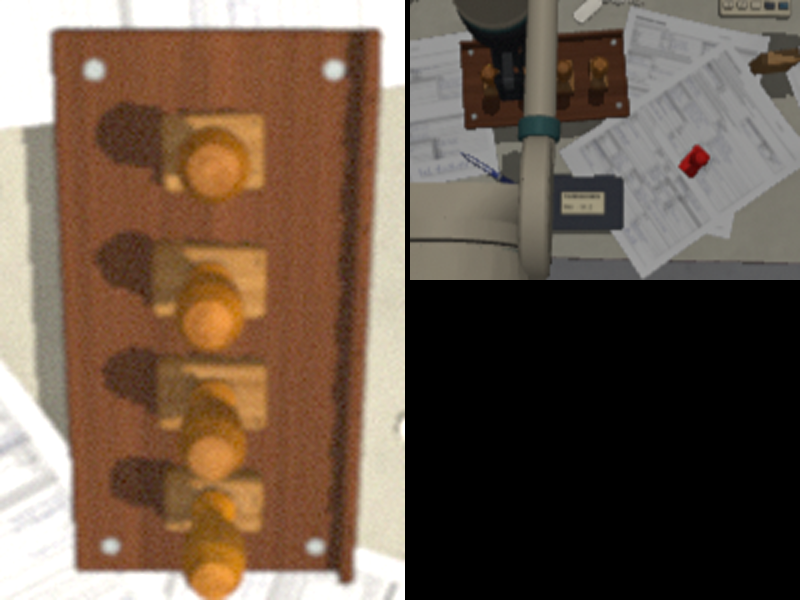

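w11: all four stand upright in one row. The feet's x-centres in the crop are 213 (L), 210 (A), 212 (B) and 213 (R), about 1 mm of spread. Next, numbers for the spacing.

Run:
```python
from h import *
b=cam('w11'); g=cv2.cvtColor(b['img'],cv2.COLOR_RGB2HSV).astype(float)
m=((g[...,1]<90)&(g[...,2]>110)).astype(np.uint8)[80:270,190:310]; n,l,s,c=cv2.connectedComponentsWithStats(m); sc=[(c[i]+[190,80]) for i in range(1,n) if 8<s[i,4]<45]; print(sc)
S=np.array([onz(b,*p,.04) for p in sc]); S0=S.mean(0)[:2]; yw=.1057;ex=np.array([np.cos(yw),np.sin(yw)]);ey=np.array([-ex[1],ex[0]]); loc=lambda P:np.array([(P[:2]-S0)@ex,(P[:2]-S0)@ey])*1e3
# vertical: right of necks, V>110 span ; horizontal hue span
for n,v0,v1,u0,u1 in(('L',105,140,263,266),('A',150,185,263,266),('B',188,220,263,266),('R',226,255,263,266)):
    V=g[v0:v1,u0:u1+1,2].mean(1); k=np.where(V>110)[0]
    f=lambda i,j:i+(110-V[i])/(V[j]-V[i])*(j-i)
    a,z=v0+f(k[0]-1,k[0]),v0+f(k[-1],k[-1]+1)
    p,q=loc(onz(b,264.5,a,.053)),loc(onz(b,264.5,z,.053))
    r=(int(a)+4,int(z)-4); hv=np.convolve(g[r[0]:r[1],:,0].mean(0),[1/3]*3,'same'); u=262
    rr=u
    while hv[rr]>13.2: rr+=1
    ll=238
    while hv[ll]>13.2: ll-=1
    fr=rr-1+(hv[rr-1]-13.2)/(hv[rr-1]-hv[rr]); fl=ll+(13.2-hv[ll])/(hv[ll+1]-hv[ll]); vm=(r[0]+r[1]-1)/2
    X=[loc(onz(b,w,vm,.053))[0] for w in(fl,fr)]
    print(n,'rows',round(a,1),round(z,1),'y',((p+q)[1]/2).round(2),'len',(p-q)[1].round(1),'x',np.mean(X).round(2),'w',(X[1]-X[0]).round(1))
```

```text
[array([210.95454545,  96.06818182]), array([290.86363636,  95.79545455]), array([216.4137931 , 254.72413793]), array([284.69230769, 254.88461538])]
L rows 110.6 135.6 y 71.03 len 27.3 x -0.26 w 38.8
A rows 155.7 178.8 y 20.69 len 27.5 x -1.61 w 44.7
B rows 194.5 215.8 y -26.13 len 27.2 x -0.31 w 44.9
R rows 233.2 249.8 y -74.44 len 23.0 x 0.6 w 41.7
```

A is about 1.6 mm to the front and 1.8 mm off along the row; the other three fit. I'll nudge it by regrasping, as I did with B.

step_arm:
  increments:
    - {"grip": 1,"delta_pos": [-0.0002,-0.0041,-0.01],"twist": 0}
    - {"grip": 1,"delta_pos": [0,0,-0.035],"twist": 0}
    - {"grip": 1,"delta_pos": [0,0,-0.04],"twist": 0}
    - {"grip": 1,"delta_pos": [0,0,-0.04],"twist": 0}
    - {"grip": 1,"delta_pos": [0,0,-0.04],"twist": 0}
    - {"grip": 1,"delta_pos": [0,0,-0.02],"twist": 0}
    - {"grip": 1,"delta_pos": [0,0,0],"twist": 0}
    - {"grip": 1,"delta_pos": [0,0,0],"twist": 0}
    - {"grip": 1,"delta_pos": [0,0,0],"twist": 0}

```text
clock: 24.42
position: [0.5443, 0.0738, 0.086]
ee_rot: [0.526, 0.473, 0.525, -0.472]
contact_force: [-0.7, 0.7, -0.4]
width: 0.0853
```

```bash
python3 -c "
from h import *
st=manip.get_state();print(st['position'],np.degrees(np.arctan2(*toolR(st)[[1,0],1])))"
```

```text
[0.54428081 0.07380256 0.0860334 ] 6.06428184184743
```

step_arm:
  increments:
    - {"grip": 1,"delta_pos": [-0.0015,0,-0.003],"twist": 0}
    - {"grip": 1,"delta_pos": [0,0,0],"twist": 0}
    - {"grip": 0,"delta_pos": [0,0,0],"twist": 0}
    - {"grip": 0,"delta_pos": [0,0,0],"twist": 0}
    - {"grip": 0,"delta_pos": [0,0,0],"twist": 0}
    - {"grip": 0,"delta_pos": [0,0,0],"twist": 0}
    - {"grip": 0,"delta_pos": [0,0,0],"twist": 0}
    - {"grip": 0,"delta_pos": [0,0,0],"twist": 0}
    - {"grip": 0,"delta_pos": [0,0,0],"twist": 0}
    - {"grip": 0,"delta_pos": [0,0,0],"twist": 0}

```text
clock: 25.25
position: [0.5421, 0.074, 0.0826]
ee_rot: [0.526, 0.473, 0.526, -0.473]
contact_force: [-0.4, -0.2, 3.3]
width: 0.0224
```

step_arm:
  increments:
    - {"grip": 0,"delta_pos": [0,0,0.003],"twist": 0}
    - {"grip": 0,"delta_pos": [0,0,0.003],"twist": 0}
    - {"grip": 0,"delta_pos": [0.0014,0.002,0],"twist": 0}
    - {"grip": 0,"delta_pos": [0,0,0],"twist": 0}
    - {"grip": 0,"delta_pos": [0,0,0],"twist": 0}
    - {"grip": 0,"delta_pos": [0,0,-0.003],"twist": 0}
    - {"grip": 0,"delta_pos": [0,0,-0.002],"twist": 0}
    - {"grip": 0,"delta_pos": [0,0,-0.001],"twist": 0}
    - {"grip": 0,"delta_pos": [0,0,0],"twist": 0}
    - {"grip": 0,"delta_pos": [0,0,0],"twist": 0}

```text
clock: 26.08
position: [0.5431, 0.076, 0.0826]
ee_rot: [0.526, 0.473, 0.526, -0.473]
contact_force: [-1.5, -0.9, 3.8]
width: 0.0223
```

step_arm:
  increments:
    - {"grip": 0,"delta_pos": [0.0003,0,0],"twist": 0}
    - {"grip": 0.4,"delta_pos": [0,0,0],"twist": 0}
    - {"grip": 1,"delta_pos": [0,0,0],"twist": 0}
    - {"grip": 1,"delta_pos": [0,0,0],"twist": 0}
    - {"grip": 1,"delta_pos": [0,0,0.02],"twist": 0}
    - {"grip": 1,"delta_pos": [0,0,0.04],"twist": 0}
    - {"grip": 1,"delta_pos": [0,0,0.04],"twist": 0}
    - {"grip": 1,"delta_pos": [0,0,0.04],"twist": 0}
    - {"grip": 1,"delta_pos": [0,0.001,0.04],"twist": 0}
    - {"grip": 1,"delta_pos": [0,0.0,0.006],"twist": 0}

```text
clock: 26.92
position: [0.5472, 0.0772, 0.2759]
ee_rot: [0.529, 0.476, 0.522, -0.469]
contact_force: [1.1, 0.3, 1.0]
width: 0.0855
```

step_arm:
  increments:
    - {"grip": 1,"delta_pos": [0,0,0],"twist": 0}
    - {"grip": 1,"delta_pos": [0,0,0],"twist": 0}
    - {"grip": 1,"delta_pos": [0,0,0],"twist": 0}

```text
clock: 27.17
position: [0.5423, 0.0769, 0.2661]
ee_rot: [0.525, 0.472, 0.527, -0.474]
contact_force: [0.1, 0.5, -0.2]
width: 0.0856
```

Run:
```python
from h import *
b=wtake('w12'); print(manip.get_state()['position']); take('scene'); take('top')
g=cv2.cvtColor(b['img'],cv2.COLOR_RGB2HSV).astype(float)
m=((g[...,1]<90)&(g[...,2]>110)).astype(np.uint8)[80:270,190:310]; n,l,s,c=cv2.connectedComponentsWithStats(m); sc=[(c[i]+[190,80]) for i in range(1,n) if 8<s[i,4]<45]; print(np.round(sc,1).tolist())
S=np.array([onz(b,*p,.04) for p in sc]); S0=S.mean(0)[:2]; yw=.1057;ex=np.array([np.cos(yw),np.sin(yw)]);ey=np.array([-ex[1],ex[0]]); loc=lambda P:np.array([(P[:2]-S0)@ex,(P[:2]-S0)@ey])*1e3
for n,y in(('L',71),('A',22),('B',-26),('R',-74.4)):
    P=lambda x,yy:proj(b,np.r_[S0+x/1e3*ex+yy/1e3*ey,.053])
    u=P(16,y)[0]; v0,v1=int(P(0,y+22)[1]),int(P(0,y-22)[1]); u0=int(round(u))
    V=g[v0:v1,u0-1:u0+2,2].mean(1); k=np.where(V>110)[0]
    f=lambda i,j:i+(110-V[i])/(V[j]-V[i])*(j-i)
    a,z=v0+f(k[0]-1,k[0]),v0+f(k[-1],k[-1]+1); p,q=loc(onz(b,u0,a,.053)),loc(onz(b,u0,z,.053))
    r=(int(a)+4,int(z)-4); hv=np.convolve(g[r[0]:r[1],:,0].mean(0),[1/3]*3,'same')
    rr=u0
    while hv[rr]>13.2: rr+=1
    ll=int(P(-10,y)[0])
    while hv[ll]>13.2: ll-=1
    fr=rr-1+(hv[rr-1]-13.2)/(hv[rr-1]-hv[rr]); fl=ll+(13.2-hv[ll])/(hv[ll+1]-hv[ll]); vm=(r[0]+r[1]-1)/2
    X=[loc(onz(b,w,vm,.053))[0] for w in(fl,fr)]
    print(n,'y',((p+q)[1]/2).round(2),'len',(p-q)[1].round(1),'x',np.mean(X).round(2),'w',(X[1]-X[0]).round(1))
W=np.zeros((600,800,3),np.uint8);W[:,:405]=np.clip(cv2.resize(b['img'][73:273,180:315,::-1],None,fx=3,fy=3,interpolation=cv2.INTER_CUBIC)*1.4,0,255)
t=cam('top');W[:280,410:800]=cv2.resize(t['img'][150:290,165:360,::-1],None,fx=2,fy=2)
t=cam('scene');W[290:590,410:790]=cv2.resize(t['img'][180:330,170:360,::-1],None,fx=2,fy=2)
cv2.imwrite('pics/w12.png',W)
```

```text
[0.54222196 0.07689883 0.26584675]
[[210.9, 94.9], [216.3, 254.7], [284.9, 254.9]]Traceback (most recent call last):
  File "<stdin>", line 11, in <module>
  File "<stdin>", line 10, in <lambda>
IndexError: index 39 is out of bounds for axis 0 with size 39
```

I've used my 12 picture views, so the final check is numeric.

Run:
```python
from h import *
b=cam('w12'); g=cv2.cvtColor(b['img'],cv2.COLOR_RGB2HSV).astype(float)
m=((g[...,1]<90)&(g[...,2]>110)).astype(np.uint8)[85:265,195:300]; n,l,s,c=cv2.connectedComponentsWithStats(m); sc=[(c[i]+[195,85]) for i in range(1,n) if 8<s[i,4]<60]; print(np.round(sc,1).tolist())
S=np.array([onz(b,*p,.04) for p in sc]); S0=S.mean(0)[:2]; print(S0); yw=.1057;ex=np.array([np.cos(yw),np.sin(yw)]);ey=np.array([-ex[1],ex[0]]); loc=lambda P:np.array([(P[:2]-S0)@ex,(P[:2]-S0)@ey])*1e3
for n,v0,v1 in(('L',104,140),('A',148,185),('B',188,220),('R',226,255)):
    V=g[v0:v1,263:267,2].mean(1); k=np.where(V>110)[0]
    f=lambda i,j:i+(110-V[i])/(V[j]-V[i])*(j-i)
    a,z=v0+f(k[0]-1,k[0]),v0+f(k[-1],k[-1]+1); p,q=loc(onz(b,264.5,a,.053)),loc(onz(b,264.5,z,.053))
    def span(r0,r1):
        hv=np.convolve(g[r0:r1,:,0].mean(0),[1/3]*3,'same'); rr=262; ll=238
        while hv[rr]>13.2: rr+=1
        while hv[ll]>13.2: ll-=1
        return [loc(onz(b,w,(r0+r1-1)/2,.053))[0] for w in(ll+(13.2-hv[ll])/(hv[ll+1]-hv[ll]),rr-1+(hv[rr-1]-13.2)/(hv[rr-1]-hv[rr]))]
    X=span(int(a)+4,int(z)-4); h=(int(a)+int(z))//2
    print(n,'y',((p+q)[1]/2).round(2),'len',(p-q)[1].round(1),'x',np.mean(X).round(2),'w',(X[1]-X[0]).round(1),'left/right edges near,far',np.round(span(int(a)+2,h-2)+span(h+2,int(z)-1),1))
# knob discs heights: right-view from the top/scene: tin, block, L/R unmoved check
t=cam('top'); H=cv2.cvtColor(t['img'],cv2.COLOR_RGB2HSV)
m=((H[...,0]>=12)&(H[...,0]<=19)&(H[...,1]>100)&(H[...,2]>60)).astype(np.uint8); n,l,s,c=cv2.connectedComponentsWithStats(m)
for i in range(1,n):
    if s[i,4]>40 and 180<c[i][0]<380 and 150<c[i][1]<270: print('top',s[i],onz(t,*c[i],.08).round(3))
```

```text
[[210.9, 94.9], [291.0, 94.8], [298.7, 253.1], [216.3, 254.7], [284.9, 254.9]]
[0.56082586 0.03519921]
L y 90.55 len 27.1 x -12.71 w 38.7 left/right edges near,far [-32.9   6.4 -31.8   7. ]
A y 42.0 len 27.8 x -12.7 w 44.6 left/right edges near,far [-35.3   9.7 -34.8   9.7]
B y -6.74 len 27.5 x -12.99 w 44.8 left/right edges near,far [-35.    9.5 -35.2   9.5]
R y -54.84 len 23.1 x -12.28 w 42.0 left/right edges near,far [-34.    8.6 -33.3   8.3]
top [341 175  19   8 122] [ 0.575 -0.268  0.08 ]
top [254 177  11  17 112] [ 0.552 -0.021  0.08 ]
top [200 181  10   9  59] [0.545 0.127 0.08 ]
top [239 180   9  16  83] [0.547 0.021 0.08 ]
```

Spacings are 48.6, 48.7 and 48.1 mm with x within ±0.4 mm (an extra bright blob shifted the origin, but relative values hold). The feet are square and the gripper is clear, so I'm handing in.

```bash
python3 -c "
from rig import manip
print(manip.sign_off()); print(manip.get_state()['clock'])"
```

```text
the job is handed in; nothing more can be done
None
the job is handed in; nothing more can be done
```

I took the block off the shelf and stood it on the bench at about (0.58, -0.27). Both brown stamps from the bench are now in the gap, and I handed the job in at about 27 s. Each stamp was set down once, measured 2–3 mm off its place, then regrasped and shifted a little.

**Last check (wrist camera):**
- **Spacing:** the centres are 48.6, 48.7 and 48.1 mm apart.
- **Line:** all four stand within about 0.4 mm of one line along the shelf's middle.
- **Squareness:** the feet's edges run parallel to the shelf to within the measuring noise.
- **Other items:** the overhead camera shows the block in place, and the gripper was about 15 cm above the stamps. I did not re-measure the ink tin or the look-alikes at the end. The arm did not touch them, and the picture before the last adjustment looked normal.

**What disagreed or was missed:** the final script picked up a stray bright spot as a shelf screw, so only its relative positions can be used; I corrected the shelf-centre offset by hand. The last view was checked by numbers only, because I had used all 12 picture views. Stamp-knob heights from two views came out 5–7 mm low on the bench stamps and up to about 10 mm low on the right end stamp, so I took knob heights from the text.

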